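# Stack up a post foot on the welding turntable

### The job

Stack up the post foot on the round welding turntable, ready for tacking: lay the base plate flat in the middle of the turntable, set the thick low collar in the middle of the plate, stand the tube that fits the collar upright in its bore down on the plate, and push the end cap's plug into the top of the tube until its flange sits on the rim. Build it from the bottom up, one part after another, and leave the wide and the slim tube offcuts standing where they are.

Things in the scene. Friction and masses are not known exactly. Their poses are not given: they have to be found in the camera images.
- turntable: fixed, heavy, round dark-steel turntable with a flat top, 150 mm across and 30 mm high (it does not turn); origin at the centre of its underside on the bench, z up. Its place changes from start to start.
- turntable_top (a point): centre of the turntable's flat top face, 30 mm above the bench; z up.
- plate: loose rectangular aluminium base plate lying flat, 80 mm (its x) by 60 mm (its y) by 15 mm thick, a dark bolt-hole mark near each corner; 0.14 to 0.26 kg. Origin at the centre of its underside, z up. Which way it points on the turntable does not matter.
- collar: loose low thick aluminium ring lying flat: outside diameter 56 mm, bore 45 mm (right through), 22 mm high; under 0.1 kg. Origin on its axis at its underside, z up.
- tube: loose upright aluminium tube, the middle one in width of the three tubes and the tallest: outside diameter 38 mm, inside 32 mm, 80 mm high, open at both ends, under 0.13 kg. The only tube that fits both collar and cap. Origin on its axis at its lower end, z up along it.
- cap: loose aluminium end cap shaped like a mushroom, standing on its plug: round flange 44 mm in diameter and 12 mm thick on top of a plug 24 mm in diameter and 14 mm long (foot chamfered to 19 mm), 26 mm high in all, under 0.09 kg. Origin on its axis at the underside of the plug, z up; the flange's underside lies 14 mm above it.
- wide_tube: offcut, not to be used: upright thin-walled aluminium tube 64 mm outside, 57 mm inside, 50 mm high. Origin on its axis at its lower end, z up.
- slim_tube: offcut, not to be used: upright aluminium tube 22 mm outside, 16 mm inside, 65 mm high. Origin on its axis at its lower end, z up.
Things that resemble listed ones, but are neither listed nor needed, are in the scene too. Leave any brown or red look-alike of the tube alone.

How it is judged:
By the outcome, as a careful person would: the job done as asked, in the order asked, and still so for the second after the job is handed in, with the robot touching nothing.
It also fails if it takes over 128 s, if anything falls off the work surface, if the arm or the gripper's body presses on something with over 40 N, if the wrist force passes 120 N, or if a joint passes its speed limit or range.

### The arm

A 6-joint arm with a two-finger parallel gripper is mounted at the origin on the work surface. World frame = base frame: x ahead of the robot, y to its left, z up, the work surface at z = 0. Lengths are in m, angles in rad, forces in N, time in s.
With the tool pointing down it reaches from about 0.425 to 0.95 m from the base axis. Payload 3.5 kg.
Tool frame: the origin (TCP) lies at the very end of the fingers, on their centre line; the grasp point (between the pads) lies 19 mm behind it; z points along the fingers, y is the line along which they close (so a half turn about z gives the same grasp; the last joint's range is limited). The gripper opens to 85 mm and grips with 20 to 120 N. Pads are 22 mm wide; open, the fingers measure 114 mm over their backs; the gripper's body (76 mm by 85 mm) begins 54 mm behind the grasp point. The pads swing forward as they close: fully open they stand 13 mm farther back than shut.
Start: joints at [-0.15, 0.286, 1.577, -0, 1.279, -0.15], TCP at [0.675, 0, 0.231] pointing down, gripper open.
Joint ranges: [-2.77, 2.77], [-0.9, 2.22], [0.21, 2.48], [-1.53, 4.67], [0.24, 2.81], [-2.84, 2.84]. Speed limits (rad/s): [2.79, 2.79, 3.14, 3.14, 3.14, 3.14].

### API

Orientations are given as a unit quaternion [x, y, z, w].
In Python, from plant import get_state, read_camera, sign_off, recognise gives the robot as it stands.
- The arm moves only by the tool arm_command, never from a script. Its argument "steps" is a list of rows, each an object with "translation": the shift along the tool's x, y, z scaled (see below), a list of three; "twist": the turn, a rotation vector about the tool's x, y, z scaled (see below), a list of three; "fingers": the opening, from -1 (shut) to 1 (fully open). In form: [{"translation": [x, y, z], "twist": [rx, ry, rz], "fingers": fingers}, ...]. A call has 1 to 5 rows; each row is the pose to reach, as a shift and turn from the pose commanded when the call began, along the tool's axes at that moment; what a row does not reach only later rows make up. The controller multiplies each number of a shift by 75 cm and each number of a turn by 60 degrees. A row lasts 1/8 s, in which the tool goes at most 62.5 mm and 10.7 degrees, less where a joint would pass 70% of its speed; a pose out of reach is approached as far as the arm can. A call with a number of a shift or a turn outside -1 to 1 is refused whole. A call with a gripper value outside its range is refused whole. The fingers move at their own pace and stop on an object; "grip_force" is the grip in N (left out, the last holds). Time passes only in rows, so rows that repeat a pose let the fingers close. It gives the time, the measured TCP pose, the force, the opening and the grip force at its end, in the units of the state.
- get_state(): the state, without advancing time (a new reading comes with each control period).
- read_camera(name): name is "scene" or "side" or "wrist"; returns a dict with "pixels" (384x512x3 uint8, red, green, blue), "K" (3x3 intrinsics, pixels), "R" (3x3) and "t" (3): a world point X has camera coordinates R X + t; the wrist camera has in their place "T_tool_cam" (4x4, takes a point from camera to tool coordinates, whose origin is the TCP and whose axes are the flange's). Camera axes: x right, y down, z forward; pixel columns grow to the right and rows downward; lengths in m; the calibration is good to about 2 mm. The wrist camera is an equidistant fisheye: a pixel r from the principal point sees the ray r / f radians off the axis. A picture is of the moment at which its call begins: read the wrist's pose just before it. There is no depth.
- sign_off(): hands the job in; it is judged then, once.
Trained networks look in a picture, given as the dict that the camera call returned (one of the last four; its "shot" number tells which), for a name from the list of things; names that differ only in an ending like _2 or _b are one class to them, and where a whole thing is asked for, a point or a joint stands for the part that bears it (a point fixed in the world has none). Each returns a list of dicts, best first, with "conf" (0 to 1); they miss things now and then, are a little off and sometimes report something else, mostly with a low value. They report only what shows in the picture. A call takes as long as a camera call. They do not tell look-alikes from the thing itself.
- recognise(picture, query): "point" ([row, column] in pixels, amid what is visible of it).
The state is a dict: "time": time; "qpos": joint angles; "dq": joint speeds; "joint_efforts": joint torques, N m; "eef_pos": TCP position; "tcp_rot": TCP orientation; "contact_force": force on the tool from outside, world axes, zero at the start; "wrist_torque": the same for the moment, N m; "opening": opening from 0.0 (shut) to 1.0 (fully open); "finger_force": force on a finger pad.
Only numpy, scipy, OpenCV 4.12 (cv2) and the standard library are available. Lean on these libraries where they do the work, as an engineer would, in place of code of your own. Each camera call takes 0.05 s, during which the arm holds its last target. There are 200 camera calls.

## Working session

There is one attempt and no reset: what is moved stays moved. The work goes in short steps, Python scripts to look and compute and a tool call to move; the robot and the scene stay as the last step left them, time stands still between calls to the robot, and variables do not carry over. Pictures are saved under pics/ and viewed, at most 14 in all, crops included, and the job is handed in when it is done.

Besides the shell and the picture viewer there is one more tool, called after "Request:" by a JSON object that holds its "method" and its "body", one argument or row to a line. arm_command: Moves the arm, as the interface text tells. Shifts and turns lie within -1 to 1; 1 stands for 75 cm of shift or 60 degrees of turn. Its arguments: {"type":"object","properties":{"steps":{"type":"array"},"grip_force":{"type":"number"}},"required":["steps"]}

```bash
mkdir -p pics; ls
cat > h.py <<'E'
import numpy as np, cv2
from plant import get_state, read_camera, sign_off, recognise
from scipy.spatial.transform import Rotation as Ro
def ray(p,rc,st=None):
    K=p["K"]; u=np.array([rc[1],rc[0]],float)
    if "R" in p:
        d=np.linalg.solve(K,[u[0],u[1],1]); return -p["R"].T@p["t"], p["R"].T@d
    a=(u-K[:2,2])/[K[0,0],K[1,1]]; th=np.linalg.norm(a); d=np.r_[a/max(th,1e-9)*np.sin(th),np.cos(th)]
    T=np.array(p["T_tool_cam"]); Rw=Ro.from_quat(st["tcp_rot"]).as_matrix()
    return Rw@T[:3,3]+st["eef_pos"], Rw@T[:3,:3]@d
def onz(p,rc,z,st=None):
    o,d=ray(p,rc,st); return o+d*(z-o[2])/d[2]
def proj(p,X,st=None):
    X=np.asarray(X,float)
    if "R" in p:
        c=p["K"]@(p["R"]@X+p["t"]); return c[1]/c[2],c[0]/c[2]
    T=np.array(p["T_tool_cam"]); Rw=Ro.from_quat(st["tcp_rot"]).as_matrix()
    c=T[:3,:3].T@(Rw.T@(X-st["eef_pos"])-T[:3,3]); r=np.hypot(c[0],c[1]); th=np.arctan2(r,c[2]); K=p["K"]
    return K[1,1]*th*c[1]/r+K[1,2], K[0,0]*th*c[0]/r+K[0,2]
def save(p,n): cv2.imwrite("pics/"+n,p["pixels"][:,:,::-1])
E
python3 - <<'E'
from h import *
H=dict(turntable=.03,plate=.015,collar=.022,tube=.08,cap=.026,wide_tube=.05,slim_tube=.065)
st=get_state(); print(st)
for c in ["scene","side","wrist"]:
    p=read_camera(c); save(p,c+"0.png")
    if c=="wrist":print(p["K"],p["T_tool_cam"])
    for n,h in H.items():
        for r in recognise(p,n)[:4]: print(c,n,round(r["conf"],2),np.round(r["point"]),np.round(onz(p,r["point"],h/2,st),3))
E
```

```text
pics
{'time': 0.0, 'qpos': array([-1.49962884e-01,  2.87152269e-01,  1.57818821e+00, -1.01764494e-06,
        1.27858379e+00, -1.50007081e-01]), 'dq': array([ 2.82202109e-04, -7.16192651e-04,  6.31261914e-05, -5.63985508e-04,
        4.16643107e-04,  5.17796064e-04]), 'joint_efforts': array([-1.79628755e-04, -4.05981302e+01, -2.92628127e+01, -1.54224781e-04,
        5.81841552e-03,  3.74769741e-06]), 'eef_pos': array([6.74342347e-01, 1.53770009e-04, 2.29950036e-01]), 'tcp_rot': array([ 7.07090571e-01,  7.07122030e-01, -6.92309593e-04, -9.37982432e-04]), 'contact_force': array([ 0.1512702 , -0.03238497,  0.50177794]), 'wrist_torque': array([ 0.04548585,  0.0026418 , -0.04015992]), 'finger_force': 0.0, 'opening': 1.0010316489388034}
scene turntable 0.77 [190. 274.] [ 0.465 -0.009  0.015]
scene plate 0.75 [160. 158.] [ 0.498 -0.378  0.007]
scene plate 0.71 [161. 209.] [ 0.431 -0.24   0.007]
scene collar 0.59 [256. 296.] [0.642 0.132 0.011]
scene tube 0.79 [154. 154.] [ 0.512 -0.372  0.04 ]
scene tube 0.78 [175. 137.] [ 0.609 -0.362  0.04 ]
scene tube 0.64 [152. 123.] [ 0.544 -0.462  0.0
[... 675 characters left out ...]
31863964   0.         256.37625498]
 [  0.         297.31863964 190.00384378]
 [  0.           0.           1.        ]] [[ 3.56198738e-04 -9.57296577e-01 -2.89107483e-01  7.50062868e-02]
 [ 9.99999761e-01  1.69698262e-04  6.70155907e-04  6.19196268e-04]
 [-5.92476919e-04 -2.89107653e-01  9.57296409e-01 -1.41749113e-01]
 [ 0.00000000e+00  0.00000000e+00  0.00000000e+00  1.00000000e+00]]
wrist turntable 0.6 [177.  99.] [ 0.46  -0.014  0.015]
wrist plate 0.66 [274.  98.] [ 0.418 -0.178  0.008]
wrist collar 0.77 [ 55. 206.] [0.614 0.136 0.011]
wrist collar 0.58 [252. 228.] [ 0.636 -0.123  0.011]
wrist cap 0.89 [252. 227.] [ 0.634 -0.121  0.013]
wrist wide_tube 0.95 [34. 81.] [0.448 0.181 0.025]
```

Run:
```python
import cv2
a=cv2.imread("pics/scene0.png");cv2.imwrite("pics/s2.png",cv2.resize(a,(800,600)))
a=cv2.imread("pics/side0.png");cv2.imwrite("pics/d2.png",cv2.resize(a,(800,600)))
```

```text
(no output)
```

View pics/s2.png

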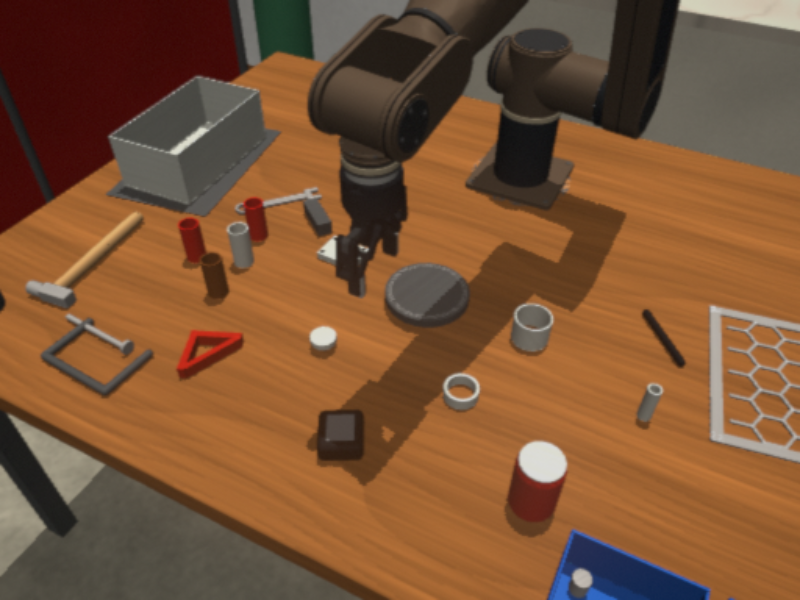

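View pics/d2.png

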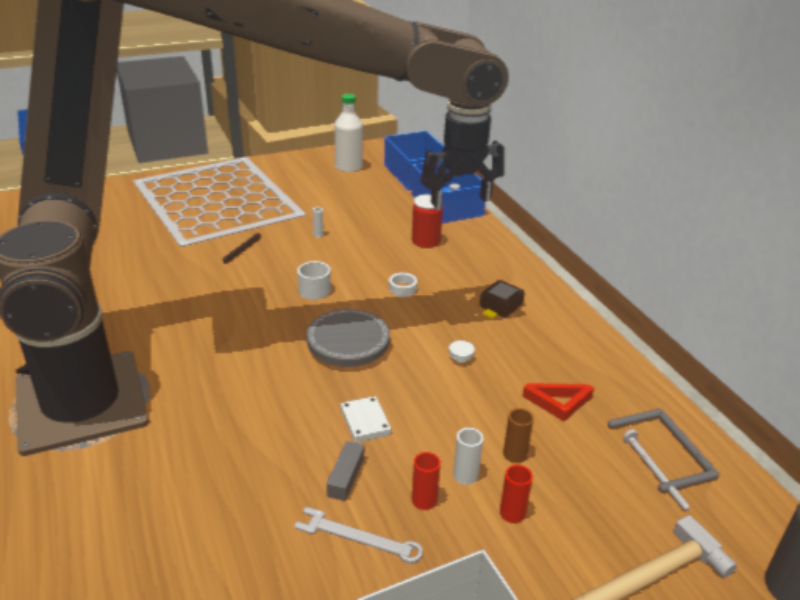

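View pics/wrist0.png

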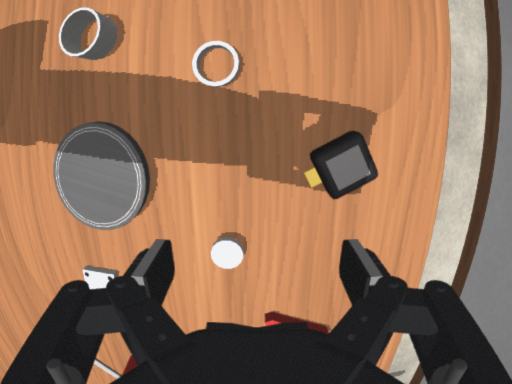

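The silver tube is at side (row 292, col 300), about (0.516, -0.37). Red look-alikes stand at (307,271) and (314,330), and a brown one at (278,331), so the silver one is the tube. The plate is at side (264,231), with a grey bar just beside it. I'll take a closer look at the plate and turntable from the wrist camera.

Request:
{"method": "arm_command", "body": {
  "steps": [
    {"translation":[-0.147,-0.3,0],"twist":[0,0,0],"fingers":1},
    {"translation":[-0.147,-0.3,0],"twist":[0,0,0],"fingers":1},
    {"translation":[-0.147,-0.3,0],"twist":[0,0,0],"fingers":1},
    {"translation":[-0.147,-0.3,0],"twist":[0,0,0],"fingers":1},
    {"translation":[-0.147,-0.3,0],"twist":[0,0,0],"fingers":1}
  ]
}}

```text
time: 1.82
eef_pos: [0.447, -0.111, 0.2307]
tcp_rot: [0.708, 0.706, -0.0, -0.0]
contact_force: [0.0, -0.3, 0.3]
opening: 1.001
finger_force: 0.0
```

Run:
```python
from h import *
st=get_state(); print(st["eef_pos"],st["tcp_rot"],st["dq"].max())
p=read_camera("wrist"); save(p,"w1.png")
import pickle; pickle.dump((p,st),open("w1.pkl","wb"))
for n,h in dict(turntable=.03,plate=.015).items():
    for r in recognise(p,n)[:3]: print(n,round(r["conf"],2),np.round(r["point"]),np.round(onz(p,r["point"],h,st),4))
```

```text
[ 0.44698508 -0.11095464  0.2306894 ] [ 7.08474447e-01  7.05736340e-01 -2.81641727e-04 -3.10219778e-04] 0.05300922383007609
turntable 0.57 [ 84. 268.] [ 0.4609 -0.0144  0.03  ]
plate 0.91 [232. 236.] [ 0.4197 -0.2018  0.015 ]
```

View pics/w1.png

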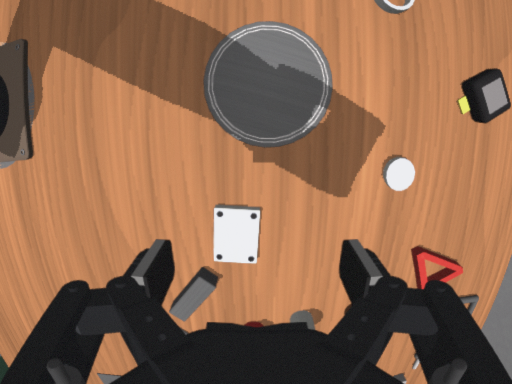

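The plate is at about (232,237) with its long side nearly along the image vertical. The turntable is centred at about (84,268), and the grey bar is at the plate's lower left, (293,195). Next I'll fit the plate and turntable outlines.

```bash
cat >> h.py <<'E'
def blob(p,st,rc,z,thr=170,win=80):
    g=p["pixels"].min(axis=2); m=(g>thr).astype(np.uint8); m=cv2.morphologyEx(m,cv2.MORPH_CLOSE,np.ones((7,7)))
    n,l,s,c=cv2.connectedComponentsWithStats(m); k=l[int(rc[0]),int(rc[1])]
    if k==0: k=1+np.argmin(np.hypot(*(c[1:,::-1]-rc).T)+1e3*(s[1:,4]<30))
    ct=max(cv2.findContours((l==k).astype(np.uint8),0,1)[0],key=len)[:,0,:]
    return np.array([onz(p,(v,u),z,st)[:2] for u,v in ct])
def circ(P):
    for _ in range(4):
        A=np.c_[2*P,np.ones(len(P))]; s=np.linalg.lstsq(A,(P**2).sum(1),rcond=None)[0]
        r=np.sqrt(s[2]+s[0]**2+s[1]**2); e=np.hypot(*(P-s[:2]).T)-r
        P=P[abs(e)<max(2*e.std(),5e-4)]
    return s[:2],r,e.std(),len(P)
E
python3 - <<'E'
from h import *
import pickle
p,st=pickle.load(open("w1.pkl","rb"))
P=blob(p,st,(232,237),.015,thr=150)
print(cv2.minAreaRect((P*1000).astype(np.float32)))
# turntable: radial edge search on darkness around estimate
c0=np.array([.461,-.0144]); hsv=cv2.cvtColor(p["pixels"],cv2.COLOR_RGB2HSV)[:,:,1].astype(float)
pts=[]
for a in np.arange(0,2*np.pi,.05):
    rr=np.arange(.06,.09,.0005); v=[]
    for r in rr:
        y,x=proj(p,[*(c0+r*np.array([np.cos(a),np.sin(a)])),.03],st)
        v.append(cv2.getRectSubPix(hsv.astype(np.float32),(1,1),(float(x),float(y)))[0,0])
    i=np.argmax(np.array(v)>95)
    if i>0: pts.append(c0+rr[i]*np.array([np.cos(a),np.sin(a)]))
print(circ(np.array(pts)),len(pts))
E
```

```text
((419.27252197265625, -208.38092041015625), (80.0869369506836, 60.043983459472656), 86.487060546875)
(array([ 0.46126363, -0.01293919]), np.float64(0.07447007555246805), np.float64(0.00019665211554866353), 122) 126
```

```bash
cat >> h.py <<'E'
def plan(pos,yaw=None):
    """numbers for a move to TCP pos (world) with tool y at angle yaw (deg, from world x), tool down"""
    st=get_state(); R=Ro.from_quat(st["tcp_rot"]).as_matrix()
    cur=np.degrees(np.arctan2(R[1,1],R[0,1]))
    if yaw is None: yaw=cur
    yaw=cur+((yaw-cur+90)%180-90); a=np.radians(yaw)
    G=np.c_[[-np.sin(a)*-1*-1*-1,np.cos(a),0],[np.cos(a),np.sin(a),0],[0,0,-1]]
    G[:,0]=np.cross(G[:,1],G[:,2])
    print("at",np.round(st["eef_pos"],4),"yaw",round(cur,2),"q6",round(st["qpos"][5],2),"F",np.round(st["contact_force"],1),"open",round(st["opening"],3),
     "\n-> trans",np.round(R.T@(np.asarray(pos)-st["eef_pos"])/.75,4),"twist",np.round(np.degrees(Ro.from_matrix(R.T@G).as_rotvec())/60,4))
E
sed -i 's/\[-np.sin(a)\*-1\*-1\*-1,np.cos(a),0\]/[0,0,0]/; s/G=np.c_\[\[0,0,0\]/G=np.c_[[0.,0,0]/' h.py
python3 -c "
from h import *
plan([.4193,-.2084,.06],-3.5); plan([.4193,-.2084,-.001],-3.5)"
```

```text
at [ 0.4508 -0.1103  0.2321] yaw -0.01 q6 -0.46 F [-0.2 -0.   0.4] open 1.004 
-> trans [-0.1306 -0.0424  0.2294] twist [0.0018 0.0004 0.0582]
at [ 0.4508 -0.1103  0.2321] yaw -0.01 q6 -0.46 F [-0.2 -0.   0.4] open 1.004 
-> trans [-0.1306 -0.0426  0.3108] twist [0.0018 0.0004 0.0582]
```

Request:
{"method": "arm_command", "body": {
  "steps": [
    {"translation":[-0.08,-0.042,0.08],"twist":[0,0,0.058],"fingers":1},
    {"translation":[-0.08,-0.042,0.08],"twist":[0,0,0.058],"fingers":1},
    {"translation":[-0.08,-0.042,0.08],"twist":[0,0,0.058],"fingers":1},
    {"translation":[-0.08,-0.042,0.08],"twist":[0,0,0.058],"fingers":1},
    {"translation":[-0.08,-0.042,0.08],"twist":[0,0,0.058],"fingers":1}
  ]
}}

```text
time: 2.6
eef_pos: [0.4199, -0.1699, 0.1726]
tcp_rot: [0.728, 0.686, 0.0, 0.001]
contact_force: [0.7, 0.2, -0.1]
opening: 1.001
finger_force: 0.0
```

Run:
```python
from h import *
for i in range(3):
    st=get_state(); p=read_camera("wrist")
    r=recognise(p,"plate")[0]
    P=blob(p,st,r["point"],.015,thr=150)
    print(st["eef_pos"],r["point"],cv2.minAreaRect((P*1000).astype(np.float32)))
plan([.4193,-.2084,-.001],-3.5)
```

```text
[ 0.41986523 -0.16993464  0.17262491] [205.4, 257.1] ((419.4662780761719, -208.5968017578125), (78.71723175048828, 59.570011138916016), 86.5289077758789)
[ 0.41940351 -0.16992444  0.17229383] [205.3, 254.6] ((419.5018310546875, -208.48191833496094), (78.61341857910156, 59.61473846435547), 86.46674346923828)Traceback (most recent call last):
  File "<stdin>", line 4, in <module>
IndexError: list index out of range
```

```bash
python3 -c "
from h import *
plan([.4194,-.2085,.05],-3.5)
plan([.4194,-.2085,-.001],-3.5)"
```

```text
at [ 0.4187 -0.1701  0.1716] yaw -3.45 q6 -0.55 F [0.4 0.  0.6] open 1.002 
-> trans [-0.051   0.0039  0.1622] twist [0.0005 0.0003 0.0008]
at [ 0.4187 -0.1701  0.1716] yaw -3.45 q6 -0.55 F [0.4 0.  0.6] open 1.002 
-> trans [-0.051   0.0039  0.2302] twist [0.0005 0.0003 0.0008]
```

Request:
{"method": "arm_command", "body": {
  "steps": [
    {"translation":[-0.051,0.004,0.08],"twist":[0,0,0],"fingers":1},
    {"translation":[-0.051,0.004,0.16],"twist":[0,0,0],"fingers":1},
    {"translation":[-0.051,0.004,0.2],"twist":[0,0,0],"fingers":1},
    {"translation":[-0.051,0.004,0.225],"twist":[0,0,0],"fingers":1},
    {"translation":[-0.051,0.004,0.229],"twist":[0,0,0],"fingers":1}
  ]
}}

```text
time: 3.52
eef_pos: [0.4182, -0.2079, -0.0018]
tcp_rot: [0.728, 0.685, -0.0, -0.002]
contact_force: [0.7, -0.1, -0.3]
opening: 0.998
finger_force: 0.0
```

Request:
{"method": "arm_command", "body": {
  "steps": [
    {"translation":[0,0,0],"twist":[0,0,0],"fingers":0.2},
    {"translation":[0,0,0],"twist":[0,0,0],"fingers":0.2},
    {"translation":[0,0,0],"twist":[0,0,0],"fingers":0.2},
    {"translation":[0,0,0],"twist":[0,0,0],"fingers":0.2},
    {"translation":[0,0,0],"twist":[0,0,0],"fingers":0.2}
  ],
  "grip_force": 50
}}

```text
time: 4.15
eef_pos: [0.4204, -0.2095, 0.0012]
tcp_rot: [0.728, 0.685, 0.0, 0.002]
contact_force: [0.8, 0.7, 7.3]
opening: 0.683
finger_force: 55.1
```

Request:
{"method": "arm_command", "body": {
  "steps": [
    {"translation":[0,0,-0.02],"twist":[0,0,0],"fingers":0.2},
    {"translation":[0,0,-0.06],"twist":[0,0,0],"fingers":0.2},
    {"translation":[0,0,-0.11],"twist":[0,0,0],"fingers":0.2},
    {"translation":[0,0,-0.11],"twist":[0,0,0],"fingers":0.2},
    {"translation":[0,0,-0.11],"twist":[0,0,0],"fingers":0.2}
  ]
}}

```text
time: 4.78
eef_pos: [0.4183, -0.2079, 0.0812]
tcp_rot: [0.728, 0.685, -0.0, -0.001]
contact_force: [-1.2, 0.5, -3.6]
opening: 0.684
finger_force: 54.6
```

Run:
```python
from h import *
st=get_state(); p=read_camera("wrist"); save(p,"w2.png")
R=Ro.from_quat(st["tcp_rot"]).as_matrix()
P=blob(p,st,(250,256),st["eef_pos"][2]+.015,thr=150)
print(len(P),cv2.minAreaRect((P*1000).astype(np.float32)))
plan([.4613,-.0129,.07]);
```

```text
493 ((418.77276611328125, -207.11932373046875), (77.64736938476562, 58.429893493652344), 86.4542465209961)
at [ 0.4179 -0.2076  0.0805] yaw -3.48 q6 -0.62 F [-0.2 -0.  -2.5] open 0.687 
-> trans [0.2626 0.042  0.0144] twist [-0.0026 -0.0018 -0.    ]
```

View pics/w2.png

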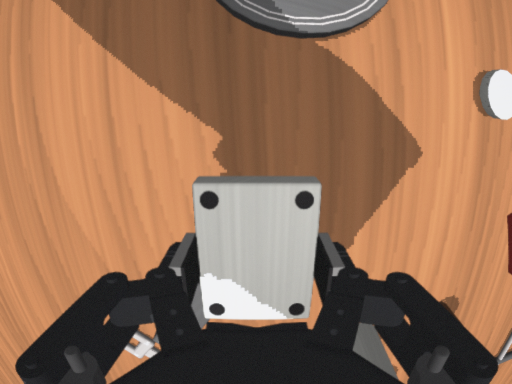

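The plate is held level and centred between the pads. It spans rows 178–318 and columns 195–320. Next I'll carry it to the turntable.

Request:
{"method": "arm_command", "body": {
  "steps": [
    {"translation":[0.08,0.013,0.0],"twist":[0,0,0],"fingers":0.2},
    {"translation":[0.16,0.026,0.0],"twist":[0,0,0],"fingers":0.2},
    {"translation":[0.23,0.038,0.0],"twist":[0,0,0],"fingers":0.2},
    {"translation":[0.262,0.042,0.014],"twist":[0,0,0],"fingers":0.2},
    {"translation":[0.262,0.042,0.014],"twist":[0,0,0],"fingers":0.2}
  ]
}}

```text
time: 5.45
eef_pos: [0.4603, -0.0124, 0.0689]
tcp_rot: [0.727, 0.687, -0.002, -0.003]
contact_force: [-0.2, -0.5, -2.5]
opening: 0.682
finger_force: 54.6
```

Request:
{"method": "arm_command", "body": {
  "steps": [
    {"translation":[0,0,0.015],"twist":[0,0,0],"fingers":0.2},
    {"translation":[0,0,0.025],"twist":[0,0,0],"fingers":0.2},
    {"translation":[0,0,0.035],"twist":[0,0,0],"fingers":0.2},
    {"translation":[0,0,0.035],"twist":[0,0,0],"fingers":0.2},
    {"translation":[0,0,0.035],"twist":[0,0,0],"fingers":0.2}
  ]
}}

```text
time: 6.08
eef_pos: [0.4627, -0.0146, 0.0455]
tcp_rot: [0.728, 0.685, 0.0, 0.0]
contact_force: [0.1, 0.9, -2.3]
opening: 0.683
finger_force: 54.6
```

Run:
```python
from h import *
plan([.4613,-.0129,.031]);plan([.4613,-.0129,.031])
```

```text
at [ 0.4627 -0.0146  0.0455] yaw -3.51 q6 -0.19 F [ 0.1  0.9 -2.3] open 0.683 
-> trans [ 0.0022 -0.002   0.0193] twist [ 0.0003  0.0001 -0.    ]
at [ 0.4627 -0.0146  0.0455] yaw -3.51 q6 -0.19 F [ 0.1  0.9 -2.3] open 0.683 
-> trans [ 0.0022 -0.002   0.0193] twist [ 0.0003  0.0001 -0.    ]
```

Request:
{"method": "arm_command", "body": {
  "steps": [
    {"translation":[0.001,-0.001,0.008],"twist":[0,0,0],"fingers":0.2},
    {"translation":[0.001,-0.001,0.014],"twist":[0,0,0],"fingers":0.2},
    {"translation":[0.001,-0.001,0.017],"twist":[0,0,0],"fingers":0.2},
    {"translation":[0.001,-0.001,0.017],"twist":[0,0,0],"fingers":0.2}
  ]
}}

```text
time: 6.58
eef_pos: [0.4616, -0.0135, 0.0323]
tcp_rot: [0.728, 0.685, -0.0, -0.0]
contact_force: [-0.1, 0.6, -2.4]
opening: 0.686
finger_force: 54.7
```

Request:
{"method": "arm_command", "body": {
  "steps": [
    {"translation":[0,0,0.002],"twist":[0,0,0],"fingers":0.2},
    {"translation":[0,0,0.002],"twist":[0,0,0],"fingers":0.2}
  ]
}}

```text
time: 6.82
eef_pos: [0.4621, -0.0136, 0.0313]
tcp_rot: [0.728, 0.685, 0.0, 0.0]
contact_force: [0.8, 0.3, -1.2]
opening: 0.686
finger_force: 54.7
```

Request:
{"method": "arm_command", "body": {
  "steps": [
    {"translation":[0,0,0.002],"twist":[0,0,0],"fingers":0.2},
    {"translation":[0,0,0.002],"twist":[0,0,0],"fingers":0.2}
  ]
}}

```text
time: 7.08
eef_pos: [0.4622, -0.0136, 0.0311]
tcp_rot: [0.728, 0.685, -0.0, -0.0]
contact_force: [-6.3, 1.3, 9.1]
opening: 0.686
finger_force: 55.9
```

Request:
{"method": "arm_command", "body": {
  "steps": [
    {"translation":[0,0,0],"twist":[0,0,0],"fingers":0.7},
    {"translation":[0,0,0],"twist":[0,0,0],"fingers":1},
    {"translation":[0,0,0],"twist":[0,0,0],"fingers":1},
    {"translation":[0,0,0],"twist":[0,0,0],"fingers":1}
  ]
}}

```text
time: 7.58
eef_pos: [0.4618, -0.0136, 0.0295]
tcp_rot: [0.728, 0.685, -0.0, -0.0]
contact_force: [0.2, -0.0, 0.2]
opening: 1.001
finger_force: 0.0
```

Request:
{"method": "arm_command", "body": {
  "steps": [
    {"translation":[0,0,-0.06],"twist":[0,0,0],"fingers":1},
    {"translation":[0,0,-0.14],"twist":[0,0,0],"fingers":1},
    {"translation":[0,0,-0.2],"twist":[0,0,0],"fingers":1},
    {"translation":[0,0,-0.2],"twist":[0,0,0],"fingers":1},
    {"translation":[0,0,-0.2],"twist":[0,0,0],"fingers":1}
  ]
}}

```text
time: 8.2
eef_pos: [0.4613, -0.0134, 0.1788]
tcp_rot: [0.728, 0.685, -0.0, -0.0]
contact_force: [-0.0, -0.6, -0.6]
opening: 1.004
finger_force: 0.0
```

Run:
```python
from h import *
for i in range(3):
    st=get_state(); p=read_camera("wrist")
    r=(recognise(p,"plate") or [dict(point=proj(p,[.461,-.013,.045],st))])[0]
    P=blob(p,st,r["point"],.045,thr=140)
    print(st["eef_pos"],r["point"],cv2.minAreaRect((P*1000).astype(np.float32)))
save(p,"w3.png")
plan([.627,.10,.2],0)
```

```text
[ 0.46130972 -0.01344243  0.17883985] [180.5, 256.2] ((453.28851318359375, -24.22449493408203), (106.84622955322266, 107.18121337890625), 17.4614200592041)
[ 0.46060109 -0.01326217  0.17758088] [179.2, 259.0] ((452.77288818359375, -24.023269653320312), (106.35057067871094, 107.14344787597656), 16.487890243530273)
[ 0.46076167 -0.01332975  0.17768332] [177.5, 255.6] ((452.83770751953125, -23.971656799316406), (106.50372314453125, 106.82931518554688), 16.48381805419922)
at [ 0.4612 -0.0134  0.1783] yaw -3.49 q6 -0.19 F [ 0.1 -0.8 -0.5] open 0.998 
-> trans [ 0.1644  0.2114 -0.0295] twist [-0.0024 -0.0005 -0.0581]
```

View pics/w3.png

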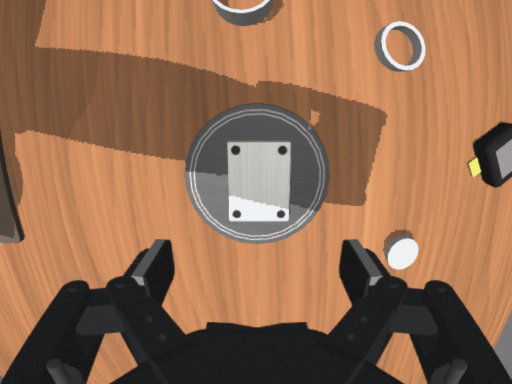

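The plate lies in the middle of the turntable. The bolt marks are at (150,236), (150,282), (214,236) and (213,281), and the rings are concentric around them. The collar is at (45,400).

Run:
```python
from h import *
st=get_state();p=read_camera("wrist")
B=[onz(p,q,.045,st) for q in [(149.5,236),(150,282.5),(214,237),(213.5,281)]]
print(np.round(B,4),np.mean(B,0))
plan([.627,.13,.18],0)
```

```text
[[ 0.4444  0.0193  0.045 ]
 [ 0.4878  0.0162  0.045 ]
 [ 0.4403 -0.0451  0.045 ]
 [ 0.484  -0.0472  0.045 ]] [ 0.46416642 -0.01419949  0.045     ]
at [ 0.4614 -0.0135  0.1786] yaw -3.48 q6 -0.19 F [-0.4  0.2 -0.1] open 1.002 
-> trans [ 0.2044  0.2088 -0.0022] twist [-0.0018 -0.0004 -0.0581]
```

Request:
{"method": "arm_command", "body": {
  "steps": [
    {"translation":[0.19,0.21,0.0],"twist":[0,0,-0.058],"fingers":1},
    {"translation":[0.19,0.21,0.0],"twist":[0,0,-0.058],"fingers":1},
    {"translation":[0.19,0.21,0.0],"twist":[0,0,-0.058],"fingers":1},
    {"translation":[0.19,0.21,0.0],"twist":[0,0,-0.058],"fingers":1},
    {"translation":[0.19,0.21,0.0],"twist":[0,0,-0.058],"fingers":1}
  ]
}}

```text
time: 9.18
eef_pos: [0.6283, 0.1202, 0.1785]
tcp_rot: [0.706, 0.708, -0.0, -0.0]
contact_force: [-0.2, -0.5, -0.5]
opening: 1.0
finger_force: 0.0
```

Run:
```python
from h import *
for i in range(3):
    st=get_state(); p=read_camera("wrist")
    for r in recognise(p,"collar")[:2]:
        print(r["conf"],r["point"],onz(p,r["point"],.022,st))
        try:
            P=blob(p,st,r["point"],.022,thr=150); print(circ(P))
        except Exception as e: print(e)
save(p,"w4.png"); print(st["eef_pos"])
```

```text
0.77 [187.4, 254.0] [0.6264549  0.10797012 0.022     ]
(array([0.62712851, 0.12443973]), np.float64(0.02647502812859514), np.float64(0.00029038277572527156), 138)
0.65 [184.7, 256.1] [0.62724177 0.10947273 0.022     ]
(array([0.62723079, 0.12442204]), np.float64(0.0265083837946554), np.float64(0.00030032540340519065), 139)
0.72 [187.9, 257.6] [0.62877888 0.10537586 0.022     ]
(array([0.62724402, 0.12441897]), np.float64(0.02648907079640828), np.float64(0.000300184872616132), 138)
[0.62683294 0.11840382 0.1792706 ]
```

View pics/w4.png

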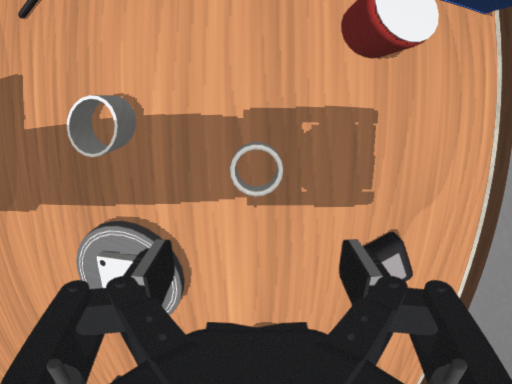

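The collar is alone at (170,257), with the wide tube at (126,95) well clear. I'll grasp it.

```bash
python3 -c "
from h import *
plan([.6272,.1244,.001],0)"
```

```text
at [0.627  0.1184 0.1797] yaw -0.06 q6 0.03 F [ 0.5 -0.5  0.4] open 1.007 
-> trans [0.0081 0.0003 0.2382] twist [-0.0002  0.0001 -0.0009]
```

Request:
{"method": "arm_command", "body": {
  "steps": [
    {"translation":[0.008,0,0.08],"twist":[0,0,0],"fingers":1},
    {"translation":[0.008,0,0.16],"twist":[0,0,0],"fingers":1},
    {"translation":[0.008,0,0.21],"twist":[0,0,0],"fingers":1},
    {"translation":[0.008,0,0.235],"twist":[0,0,0],"fingers":1},
    {"translation":[0.008,0,0.237],"twist":[0,0,0],"fingers":1}
  ]
}}

```text
time: 10.1
eef_pos: [0.6271, 0.1247, 0.0012]
tcp_rot: [0.707, 0.707, -0.001, -0.001]
contact_force: [1.1, -0.1, 0.4]
opening: 0.999
finger_force: 0.0
```

Request:
{"method": "arm_command", "body": {
  "steps": [
    {"translation":[0,0,0],"twist":[0,0,0],"fingers":0.2},
    {"translation":[0,0,0],"twist":[0,0,0],"fingers":0.2},
    {"translation":[0,0,0],"twist":[0,0,0],"fingers":0.2},
    {"translation":[0,0,0],"twist":[0,0,0],"fingers":0.2},
    {"translation":[0,0,0],"twist":[0,0,0],"fingers":0.2}
  ],
  "grip_force": 40
}}

```text
time: 10.72
eef_pos: [0.6299, 0.1252, 0.0049]
tcp_rot: [0.707, 0.707, 0.002, 0.002]
contact_force: [-0.8, -0.5, 7.2]
opening: 0.642
finger_force: 42.4
```

Request:
{"method": "arm_command", "body": {
  "steps": [
    {"translation":[0,0,-0.02],"twist":[0,0,0],"fingers":0.2},
    {"translation":[0,0,-0.08],"twist":[0,0,0],"fingers":0.2},
    {"translation":[0,0,-0.15],"twist":[0,0,0],"fingers":0.2},
    {"translation":[0,0,-0.15],"twist":[0,0,0],"fingers":0.2},
    {"translation":[0,0,-0.15],"twist":[0,0,0],"fingers":0.2}
  ]
}}

```text
time: 11.35
eef_pos: [0.6274, 0.1252, 0.1147]
tcp_rot: [0.707, 0.707, 0.0, 0.0]
contact_force: [-0.5, -0.9, -0.3]
opening: 0.646
finger_force: 42.6
```

```bash
python3 -c "
from h import *
plan([.6272,.1244,.001],0)
plan([.4613,-.0129,.112],-3.5)"
```

```text
at [0.6274 0.1252 0.1147] yaw 0.01 q6 0.04 F [-0.5 -0.9 -0.3] open 0.646 
-> trans [-0.001  -0.0002  0.1516] twist [ 0.0002 -0.      0.0001]
at [0.6274 0.1252 0.1147] yaw 0.01 q6 0.04 F [-0.5 -0.9 -0.3] open 0.646 
-> trans [-0.1841 -0.2214  0.0036] twist [ 0.0002 -0.      0.0584]
```

Request:
{"method": "arm_command", "body": {
  "steps": [
    {"translation":[-0.08,-0.055,-0.04],"twist":[0,0,0.058],"fingers":0.2},
    {"translation":[-0.15,-0.11,-0.06],"twist":[0,0,0.058],"fingers":0.2},
    {"translation":[-0.23,-0.17,-0.06],"twist":[0,0,0.058],"fingers":0.2},
    {"translation":[-0.31,-0.221,-0.06],"twist":[0,0,0.058],"fingers":0.2},
    {"translation":[-0.31,-0.221,-0.06],"twist":[0,0,0.058],"fingers":0.2}
  ]
}}

```text
time: 11.98
eef_pos: [0.4591, -0.1083, 0.1573]
tcp_rot: [0.729, 0.685, -0.001, -0.002]
contact_force: [0.7, -0.1, 0.1]
opening: 0.644
finger_force: 42.6
```

Request:
{"method": "arm_command", "body": {
  "steps": [
    {"translation":[0,0,0],"twist":[0,0,0],"fingers":0.2},
    {"translation":[0,0,0],"twist":[0,0,0],"fingers":0.2}
  ]
}}

```text
time: 12.22
eef_pos: [0.4613, -0.1069, 0.1581]
tcp_rot: [0.728, 0.685, -0.0, -0.001]
contact_force: [0.3, -0.9, -0.6]
opening: 0.641
finger_force: 42.6
```

Run:
```python
from h import *
st=get_state();p=read_camera("wrist");save(p,"w5.png")
print(st["eef_pos"])
print(np.round([proj(p,[x,y,.045],st) for x in(.43,.49) for y in (-.05,.03)]))
print([ (r["point"],r["conf"]) for r in recognise(p,"plate")])
```

```text
[ 0.46132964 -0.1068909   0.15810049]
[[127. 215.]
 [ 36. 209.]
 [122. 285.]
 [ 31. 280.]]
[([80.6, 252.4], 0.65)]
```

View pics/w5.png

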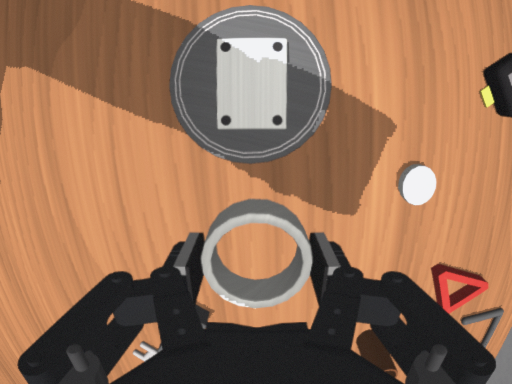

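The plate is at about (83,252) with its four marks clear, and the collar is held at about (253,256). I'll measure both.

```bash
cat >> h.py <<'E'
def bolts(p,st,c=(.4625,-.0135),z=.045):
    g=p["pixels"].max(axis=2); pr=[proj(p,[c[0]+dx,c[1]+dy,z],st) for dx in(-.022,.022) for dy in(-.032,.032)]; o=[]
    for r0,c0 in pr:
        r0,c0=int(round(r0)),int(round(c0)); w=g[r0-7:r0+8,c0-7:c0+8].astype(float)
        wt=np.clip(.6*np.median(w)-w,0,None); yy,xx=np.mgrid[-7:8,-7:8]
        o.append(onz(p,(r0+(wt*yy).sum()/wt.sum(),c0+(wt*xx).sum()/wt.sum()),z,st)[:2])
    return np.array(o)
E
python3 - <<'E'
from h import *
st=get_state();p=read_camera("wrist")
B=bolts(p,st); print(np.round(B,4),B.mean(0),st["eef_pos"])
# turntable refit
hsv=cv2.cvtColor(p["pixels"],cv2.COLOR_RGB2HSV)[:,:,1].astype(np.float32); c0=np.array([.4613,-.0129]); pts=[]
for a in np.arange(0,2*np.pi,.05):
    rr=np.arange(.06,.09,.0005); u=np.array([np.cos(a),np.sin(a)])
    v=[cv2.getRectSubPix(hsv,(1,1),tuple(float(t) for t in proj(p,[*(c0+r*u),.03],st)[::-1]))[0,0] for r in rr]
    i=np.argmax(np.array(v)>95)
    if i>0: pts.append(c0+rr[i]*u)
print("tt",circ(np.array(pts)))
# collar ring: inner bore edge seen as wood->gray top rim; use bright rim contour
for z in (.018,):
    pts=[]
    c0=st["eef_pos"][:2]
    for a in np.arange(0,2*np.pi,.05):
        u=np.array([np.cos(a),np.sin(a)]); rr=np.arange(.035,.022,-.0003)
        v=np.array([cv2.getRectSubPix(hsv,(1,1),tuple(float(t) for t in proj(p,[*(c0+r*u),st["eef_pos"][2]+z],st)[::-1]))[0,0] for r in rr])
        i=np.argmax(v<60)
        if i>0 and abs(np.sin(a))>.6 and np.sin(a)<0: pts.append(c0+rr[i]*u)
    print("collar",circ(np.array(pts)) if len(pts)>9 else pts)
E
```

```text
[[ 0.4392 -0.0447]
 [ 0.443   0.019 ]
 [ 0.4829 -0.0473]
 [ 0.4869  0.0164]] [ 0.4629997  -0.01416072] [ 0.46196309 -0.10646529  0.15854868]
tt (array([ 0.46132172, -0.01303727]), np.float64(0.07427611440638006), np.float64(0.00022866662543287556), 124)
collar (array([ 0.46236495, -0.10652677]), np.float64(0.026554190521148713), np.float64(0.00018402058523022045), 37)
```

```bash
python3 -c "
from h import *
plan([.463,-.0142,.10],-3.5)"
```

```text
at [ 0.4621 -0.1064  0.1588] yaw -3.39 q6 -0.38 F [-0.3 -0.7 -0.3] open 0.647 
-> trans [ 0.1228 -0.006   0.0784] twist [-0.001  -0.0006  0.0019]
```

Request:
{"method": "arm_command", "body": {
  "steps": [
    {"translation":[0.07,-0.003,0],"twist":[0,0,0.002],"fingers":0.2},
    {"translation":[0.123,-0.006,0],"twist":[0,0,0.002],"fingers":0.2},
    {"translation":[0.123,-0.006,0.06],"twist":[0,0,0.002],"fingers":0.2},
    {"translation":[0.123,-0.006,0.08],"twist":[0,0,0.002],"fingers":0.2},
    {"translation":[0.123,-0.006,0.08],"twist":[0,0,0.002],"fingers":0.2}
  ]
}}

```text
time: 13.0
eef_pos: [0.4622, -0.0145, 0.0981]
tcp_rot: [0.729, 0.685, -0.001, -0.001]
contact_force: [0.1, -0.1, -0.4]
opening: 0.645
finger_force: 42.6
```

Request:
{"method": "arm_command", "body": {
  "steps": [
    {"translation":[0,0,0.03],"twist":[0,0,0],"fingers":0.2},
    {"translation":[0,0,0.05],"twist":[0,0,0],"fingers":0.2},
    {"translation":[0,0,0.055],"twist":[0,0,0],"fingers":0.2},
    {"translation":[0,0,0.055],"twist":[0,0,0],"fingers":0.2},
    {"translation":[0,0,0.055],"twist":[0,0,0],"fingers":0.2}
  ]
}}

```text
time: 13.62
eef_pos: [0.4637, -0.0153, 0.0589]
tcp_rot: [0.729, 0.684, 0.0, 0.001]
contact_force: [-0.3, -0.1, -1.0]
opening: 0.646
finger_force: 42.7
```

Run:
```python
from h import *
plan([.463,-.0142,.049],-3.5); read_camera("wrist"); plan([.463,-.0142,.049],-3.5)
```

```text
at [ 0.4637 -0.0153  0.0589] yaw -3.61 q6 -0.19 F [-0.3 -0.1 -1. ] open 0.646 
-> trans [ 0.0014 -0.0011  0.0132] twist [ 0.0014  0.0003 -0.0018]
at [ 0.4637 -0.0152  0.0589] yaw -3.6 q6 -0.19 F [-0.2 -0.7 -0.3] open 0.641 
-> trans [ 0.0013 -0.001   0.0132] twist [ 0.0015  0.0003 -0.0017]
```

Request:
{"method": "arm_command", "body": {
  "steps": [
    {"translation":[0.0013,-0.001,0.007],"twist":[0,0,0],"fingers":0.2},
    {"translation":[0.0013,-0.001,0.011],"twist":[0,0,0],"fingers":0.2},
    {"translation":[0.0013,-0.001,0.011],"twist":[0,0,0],"fingers":0.2},
    {"translation":[0.0013,-0.001,0.011],"twist":[0,0,0],"fingers":0.2}
  ]
}}

```text
time: 14.18
eef_pos: [0.4624, -0.014, 0.05]
tcp_rot: [0.729, 0.685, -0.0, -0.0]
contact_force: [-1.2, 0.4, 3.5]
opening: 0.639
finger_force: 42.9
```

Request:
{"method": "arm_command", "body": {
  "steps": [
    {"translation":[0,0,0.0015],"twist":[0,0,0],"fingers":0.2},
    {"translation":[0,0,0.0015],"twist":[0,0,0],"fingers":0.2},
    {"translation":[0,0,0.0015],"twist":[0,0,0],"fingers":0.2}
  ]
}}

```text
time: 14.55
eef_pos: [0.4625, -0.014, 0.0499]
tcp_rot: [0.729, 0.685, -0.0, -0.0]
contact_force: [-4.0, 1.6, 10.4]
opening: 0.642
finger_force: 43.5
```

Request:
{"method": "arm_command", "body": {
  "steps": [
    {"translation":[0,0,0.0015],"twist":[0,0,0],"fingers":0.2},
    {"translation":[0,0,0.0015],"twist":[0,0,0],"fingers":0.2},
    {"translation":[0,0,0.0015],"twist":[0,0,0],"fingers":0.2}
  ]
}}

```text
time: 14.92
eef_pos: [0.4625, -0.014, 0.0498]
tcp_rot: [0.729, 0.685, -0.001, -0.001]
contact_force: [-8.3, 1.4, 16.1]
opening: 0.641
finger_force: 44.2
```

Request:
{"method": "arm_command", "body": {
  "steps": [
    {"translation":[0,0,-0.0025],"twist":[0,0,0],"fingers":0.2},
    {"translation":[0,0,-0.0025],"twist":[0,0,0],"fingers":0.7},
    {"translation":[0,0,-0.0025],"twist":[0,0,0],"fingers":1},
    {"translation":[0,0,-0.0025],"twist":[0,0,0],"fingers":1},
    {"translation":[0,0,-0.0025],"twist":[0,0,0],"fingers":1}
  ]
}}

```text
time: 15.55
eef_pos: [0.4622, -0.014, 0.0492]
tcp_rot: [0.729, 0.685, -0.0, -0.0]
contact_force: [0.1, 0.2, -0.6]
opening: 1.0
finger_force: 0.0
```

Request:
{"method": "arm_command", "body": {
  "steps": [
    {"translation":[0,0,-0.06],"twist":[0,0,0],"fingers":1},
    {"translation":[0,0,-0.14],"twist":[0,0,0],"fingers":1},
    {"translation":[0,0,-0.18],"twist":[0,0,0],"fingers":1},
    {"translation":[0,0,-0.18],"twist":[0,0,0],"fingers":1},
    {"translation":[0,0,-0.18],"twist":[0,0,0],"fingers":1}
  ]
}}

```text
time: 16.18
eef_pos: [0.4615, -0.0138, 0.1829]
tcp_rot: [0.729, 0.685, -0.001, -0.001]
contact_force: [-0.6, 0.1, -0.6]
opening: 0.997
finger_force: 0.0
```

Run:
```python
from h import *
st=get_state();p=read_camera("wrist");save(p,"w6.png")
B=bolts(p,st,(.463,-.0142)); print(np.round(B,4),B.mean(0),st["eef_pos"])
plan([.516,-.34,.26],0)
```

```text
[[ 0.4393 -0.045 ]
 [ 0.4422  0.0192]
 [ 0.4832 -0.0469]
 [ 0.4869  0.0167]] [ 0.4628895  -0.01399293] [ 0.4614644  -0.01380203  0.18294272]
at [ 0.4611 -0.0137  0.1824] yaw -3.6 q6 -0.19 F [ 0.7 -0.1 -0.4] open 1.005 
-> trans [-0.4295  0.1    -0.1042] twist [-0.0034 -0.0008 -0.0601]
```

View pics/w6.png

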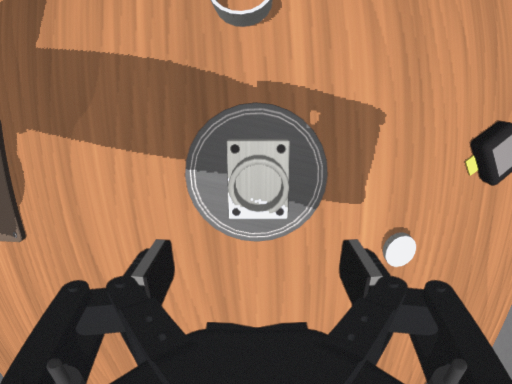

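The collar sits on the plate at about (183,259). Next I'll go to the tube.

Request:
{"method": "arm_command", "body": {
  "steps": [
    {"translation":[-0.05,0.01,-0.08],"twist":[0,0,-0.06],"fingers":1},
    {"translation":[-0.13,0.03,-0.1],"twist":[0,0,-0.06],"fingers":1},
    {"translation":[-0.21,0.05,-0.1],"twist":[0,0,-0.06],"fingers":1},
    {"translation":[-0.29,0.07,-0.1],"twist":[0,0,-0.06],"fingers":1},
    {"translation":[-0.36,0.085,-0.1],"twist":[0,0,-0.06],"fingers":1}
  ]
}}

```text
time: 16.85
eef_pos: [0.5085, -0.2891, 0.2568]
tcp_rot: [0.707, 0.707, -0.0, -0.002]
contact_force: [0.6, 0.7, 0.3]
opening: 1.001
finger_force: 0.0
```

Request:
{"method": "arm_command", "body": {
  "steps": [
    {"translation":[-0.04,0.01,0],"twist":[0,0,0],"fingers":1},
    {"translation":[-0.04,0.01,0],"twist":[0,0,0],"fingers":1},
    {"translation":[-0.04,0.01,0],"twist":[0,0,0],"fingers":1}
  ]
}}

```text
time: 17.23
eef_pos: [0.5159, -0.3164, 0.2575]
tcp_rot: [0.707, 0.707, 0.0, -0.002]
contact_force: [0.2, 0.4, -0.0]
opening: 0.999
finger_force: 0.0
```

Run:
```python
from h import *
st=get_state();p=read_camera("wrist");save(p,"w7.png"); print(st["eef_pos"])
for r in recognise(p,"tube")[:5]: print(round(r["conf"],2),r["point"],np.round(onz(p,r["point"],.06,st),3))
```

```text
[ 0.51593166 -0.31640032  0.25746529]
0.89 [205.4, 259.1] [ 0.52  -0.363  0.06 ]
0.81 [196.5, 329.7] [ 0.606 -0.351  0.06 ]
0.78 [221.6, 197.8] [ 0.443 -0.385  0.06 ]
0.58 [264.8, 282.1] [ 0.55  -0.446  0.06 ]
```

View pics/w7.png

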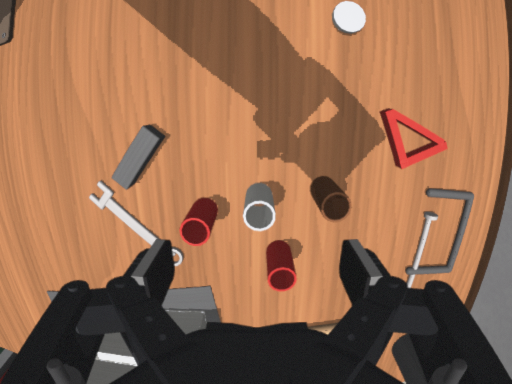

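In this view four tubes could be meant: silver (214,259), red (230,197), red (279,282) and brown (205,335). Only the silver one fits, being bare aluminium. I'll confirm it in a crop.

Run:
```python
from h import *
st=get_state();p=read_camera("wrist"); print(st["eef_pos"])
im=p["pixels"][150:310,160:380,::-1]; cv2.imwrite("pics/c7.png",cv2.resize(im,None,fx=3,fy=3,interpolation=cv2.INTER_CUBIC))
P=blob(p,st,(228,259),.08,thr=170); print(circ(P))
for q in [(230,197),(205,335),(279,282),(214,259)]: print(np.round(onz(p,q,.08,st),3))
```

```text
[ 0.51632145 -0.3160193   0.25863964]
(array([ 0.51931475, -0.3683162 ]), np.float64(0.01830389027728828), np.float64(0.00035638344282216754), 87)
[ 0.446 -0.388  0.08 ]
[ 0.609 -0.356  0.08 ]
[ 0.55  -0.457  0.08 ]
[ 0.52  -0.367  0.08 ]
```

View pics/c7.png

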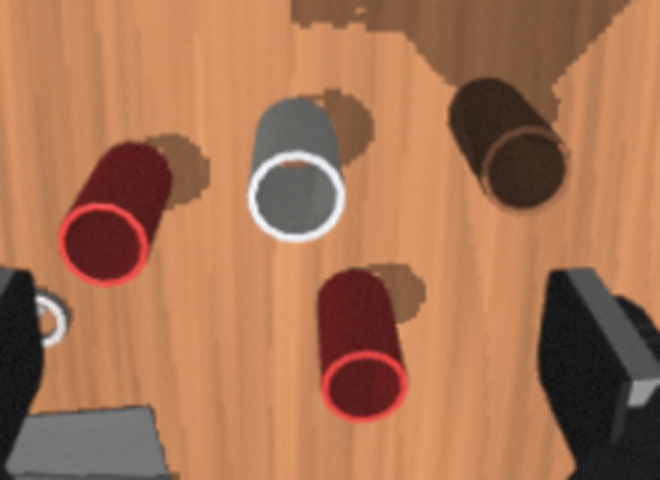

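The crop confirms the silver tube, standing upright with its rim at (.519, -.368). I'll approach with the fingers closing at about 55°, which passes between the look-alikes.

```bash
python3 -c "
from h import *
plan([.5193,-.3683,.2],55)"
```

```text
at [ 0.5165 -0.3161  0.2591] yaw 0.08 q6 -0.72 F [ 0.2 -0.3  0.2] open 1.0 
-> trans [-0.0697  0.0037  0.0787] twist [-2.000e-04 -8.000e-04 -9.153e-01]
```

Request:
{"method": "arm_command", "body": {
  "steps": [
    {"translation":[-0.035,0.002,0.02],"twist":[0,0,-0.17],"fingers":1},
    {"translation":[-0.07,0.004,0.04],"twist":[0,0,-0.34],"fingers":1},
    {"translation":[-0.07,0.004,0.06],"twist":[0,0,-0.51],"fingers":1},
    {"translation":[-0.07,0.004,0.08],"twist":[0,0,-0.68],"fingers":1},
    {"translation":[-0.07,0.004,0.08],"twist":[0,0,-0.85],"fingers":1}
  ]
}}

```text
time: 18.0
eef_pos: [0.519, -0.3682, 0.1977]
tcp_rot: [0.33, 0.944, 0.001, -0.001]
contact_force: [0.3, -0.6, 0.7]
opening: 0.998
finger_force: 0.0
```

Request:
{"method": "arm_command", "body": {
  "steps": [
    {"translation":[0,0,0],"twist":[0,0,-0.065],"fingers":1},
    {"translation":[0,0,0],"twist":[0,0,-0.065],"fingers":1},
    {"translation":[0,0,0],"twist":[0,0,-0.065],"fingers":1}
  ]
}}

```text
time: 18.38
eef_pos: [0.5197, -0.3694, 0.1997]
tcp_rot: [0.302, 0.953, -0.0, 0.0]
contact_force: [0.4, 0.4, 0.1]
opening: 0.997
finger_force: 0.0
```

Run:
```python
from h import *
for i in range(2):
    st=get_state();p=read_camera("wrist")
    rc=proj(p,[.5193,-.3683,.08],st)
    try: print(rc,st["eef_pos"],[circ(blob(p,st,q,.08,thr=170)) for q in [r["point"] for r in recognise(p,"tube")[:1]]])
    except Exception as e: print(e)
save(p,"w8.png")
plan([.5193,-.3683,.041],55)
```

```text
(np.float64(183.52016831964633), np.float64(255.40440725201802)) [ 0.51969106 -0.36940476  0.19973705] [(array([ 0.51830411, -0.36867586]), np.float64(0.01798348999635819), np.float64(0.00029824265464467283), 107)]
(np.float64(183.4415652119908), np.float64(255.69648651226467)) [ 0.51962091 -0.36968735  0.19965686] [(array([ 0.51832449, -0.36881186]), np.float64(0.017981608458871888), np.float64(0.0002860850932108728), 105)]
at [ 0.5196 -0.3699  0.1996] yaw 54.88 q6 -1.74 F [ 0.3 -0.9 -0.7] open 1.004 
-> trans [0.0015 0.0015 0.2114] twist [-0.      0.0002 -0.0019]
```

Request:
{"method": "arm_command", "body": {
  "steps": [
    {"translation":[0.002,0.001,0.06],"twist":[0,0,0],"fingers":1},
    {"translation":[0.002,0.001,0.12],"twist":[0,0,0],"fingers":1},
    {"translation":[0.002,0.001,0.17],"twist":[0,0,0],"fingers":1},
    {"translation":[0.002,0.001,0.21],"twist":[0,0,0],"fingers":1},
    {"translation":[0.002,0.001,0.21],"twist":[0,0,0],"fingers":1}
  ]
}}

```text
time: 19.2
eef_pos: [0.5169, -0.3668, 0.0388]
tcp_rot: [0.302, 0.953, 0.002, -0.003]
contact_force: [0.6, 0.3, -0.1]
opening: 0.997
finger_force: 0.0
```

Request:
{"method": "arm_command", "body": {
  "steps": [
    {"translation":[0,0,0],"twist":[0,0,0],"fingers":-0.5},
    {"translation":[0,0,0],"twist":[0,0,0],"fingers":-0.5},
    {"translation":[0,0,0],"twist":[0,0,0],"fingers":-0.5},
    {"translation":[0,0,0],"twist":[0,0,0],"fingers":-0.5},
    {"translation":[0,0,0],"twist":[0,0,0],"fingers":-0.5}
  ],
  "grip_force": 40
}}

```text
time: 19.82
eef_pos: [0.5196, -0.3694, 0.0438]
tcp_rot: [0.302, 0.953, -0.001, 0.001]
contact_force: [-0.9, 0.2, 6.2]
opening: 0.419
finger_force: 41.5
```

Request:
{"method": "arm_command", "body": {
  "steps": [
    {"translation":[0,0,-0.04],"twist":[0,0,0],"fingers":-0.5},
    {"translation":[0,0,-0.1],"twist":[0,0,0],"fingers":-0.5},
    {"translation":[0,0,-0.18],"twist":[0,0,0],"fingers":-0.5},
    {"translation":[0,0,-0.22],"twist":[0,0,0],"fingers":-0.5},
    {"translation":[0,0,-0.22],"twist":[0,0,0],"fingers":-0.5}
  ]
}}

```text
time: 20.45
eef_pos: [0.5199, -0.3696, 0.2102]
tcp_rot: [0.302, 0.953, -0.001, 0.003]
contact_force: [0.4, 0.8, -0.8]
opening: 0.423
finger_force: 41.0
```

Run:
```python
from h import *
st=get_state();p=read_camera("wrist");save(p,"w9.png"); e=st["eef_pos"]; print(e,st["opening"])
z=e[2]-.041+.08
rc=proj(p,[e[0],e[1],z],st); print(rc)
try: print(circ(blob(p,st,rc,z,thr=150)))
except Exception as x: print(x)
```

```text
[ 0.51990029 -0.36957616  0.21024938] 0.4228203806204838
(np.float64(288.6454416479698), np.float64(252.91037103178107))
(array([ 0.51789705, -0.36633144]), np.float64(0.017607888258506333), np.float64(0.00019472273129616475), 206)
```

View pics/w9.png

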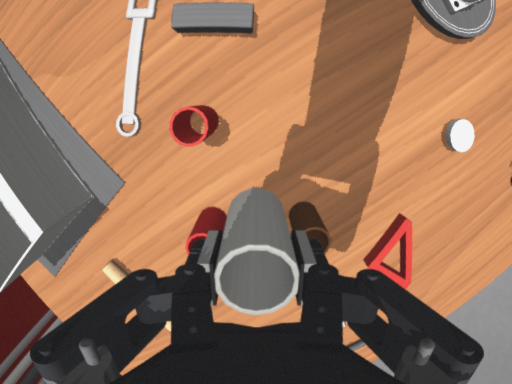

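The tube is held upright between the pads, with its rim at about (278,257). All the look-alikes are undisturbed.

Run:
```python
from h import *
plan([.4627,-.014,.14],55)
import cv2
# collar from w6
im=cv2.imread("pics/w6.png")[:,:,::-1]; p=read_camera("wrist"); p=dict(p); p["pixels"]=im
st=dict(eef_pos=np.array([.4613,-.01375,.1827]),tcp_rot=Ro.from_quat([.729,.685,0,0]).as_quat())
print(onz(p,(183,259),.067,st)); print(proj(p,[.4627,-.014,.067],st))
```

```text
at [ 0.5188 -0.3685  0.2071] yaw 54.9 q6 -1.74 F [-0.  -0.5 -1. ] open 0.419 
-> trans [0.3331 0.3438 0.0891] twist [-0.0002  0.0011 -0.0017]
[ 0.46537821 -0.01138754  0.067     ]
(np.float64(185.9659342614887), np.float64(256.20531960282653))
```

Run:
```python
from h import *
g=cv2.imread("pics/w6.png",0)[140:225,215:305]; b=cv2.resize(g,None,fx=4,fy=4,interpolation=cv2.INTER_CUBIC)
for lo,hi in((18,24),(24,27),(27,33)):
    c=cv2.HoughCircles(cv2.GaussianBlur(b,(0,0),2),cv2.HOUGH_GRADIENT_ALT,1.5,10,param1=150,param2=.5,minRadius=lo*4,maxRadius=hi*4)
    print(None if c is None else [(round(140+y/4,1),round(215+x/4,1),round(r/4,1)) for x,y,r in c[0][:,:3]])
cv2.imwrite("pics/c6.png",cv2.resize(b,None,fx=1.7,fy=1.7))
```

```text
[(np.float32(182.4), np.float32(258.9), np.float32(22.6)), (np.float32(188.4), np.float32(256.6), np.float32(23.0))]
[(np.float32(179.8), np.float32(259.6), np.float32(25.2))]
[(np.float32(186.9), np.float32(257.8), np.float32(31.1)), (np.float32(173.8), np.float32(258.5), np.float32(30.1)), (np.float32(177.5), np.float32(252.1), np.float32(30.2))]
```

View pics/c6.png

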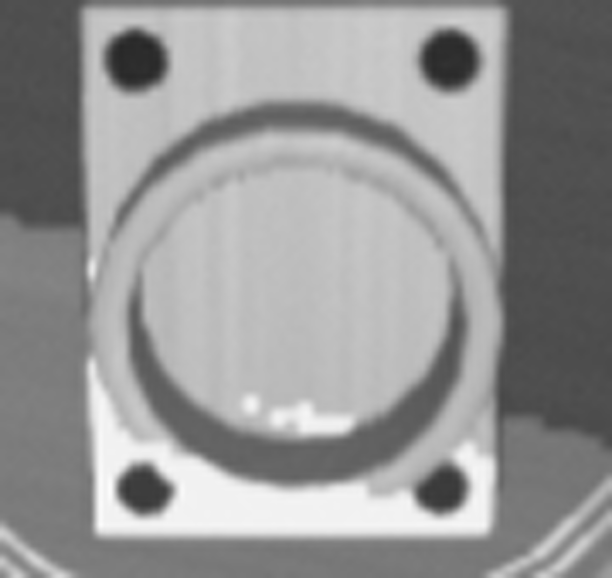

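Run:
```python
from h import *
p=dict(read_camera("wrist")); p["pixels"]=cv2.imread("pics/w6.png")[:,:,::-1]
st=dict(eef_pos=np.array([.46146,-.0138,.18294]),tcp_rot=Ro.from_quat([.729,.685,-.001,-.001]).as_quat())
print(bolts(p,st,(.463,-.0142)).mean(0),onz(p,(187.2,258.5),.067,st))
plan([.4632,-.0142,.15],55)
```

```text
[ 0.46361217 -0.01508216] [ 0.46452387 -0.01539501  0.067     ]
at [ 0.5176 -0.3675  0.2039] yaw 54.9 q6 -1.74 F [ 0.8  0.5 -1.4] open 0.42 
-> trans [0.3299 0.3435 0.0737] twist [ 0.0008 -0.0045 -0.0017]
```

The collar's rim centre is at (187.3,258.5), within about 1 mm of the plate's centre. I'll carry the tube over it.

Request:
{"method": "arm_command", "body": {
  "steps": [
    {"translation":[0.055,0.057,0.0],"twist":[0,0,0],"fingers":-0.5},
    {"translation":[0.11,0.114,0.0],"twist":[0,0,0],"fingers":-0.5},
    {"translation":[0.165,0.171,0.0],"twist":[0,0,0],"fingers":-0.5},
    {"translation":[0.22,0.23,0.0],"twist":[0,0,0],"fingers":-0.5},
    {"translation":[0.275,0.285,0.02],"twist":[0,0,0],"fingers":-0.5}
  ]
}}

```text
time: 21.22
eef_pos: [0.4719, -0.073, 0.1903]
tcp_rot: [0.302, 0.953, 0.0, -0.001]
contact_force: [1.6, 0.4, -0.8]
opening: 0.425
finger_force: 41.0
```

Request:
{"method": "arm_command", "body": {
  "steps": [
    {"translation":[0.055,0.057,0.0],"twist":[0,0,0],"fingers":-0.5},
    {"translation":[0.055,0.057,0.05],"twist":[0,0,0],"fingers":-0.5},
    {"translation":[0.055,0.057,0.05],"twist":[0,0,0],"fingers":-0.5},
    {"translation":[0.055,0.057,0.05],"twist":[0,0,0],"fingers":-0.5}
  ]
}}

```text
time: 21.72
eef_pos: [0.4635, -0.0167, 0.154]
tcp_rot: [0.302, 0.953, -0.0, -0.001]
contact_force: [0.9, 0.1, -0.7]
opening: 0.423
finger_force: 41.0
```

Run:
```python
from h import *
E=[]
for i in range(4):
    E.append(get_state()["eef_pos"]); read_camera("side")
print(np.round(E,4)); plan([.4635,-.0143,.125],55)
```

```text
[[ 0.4635 -0.0167  0.154 ]
 [ 0.4642 -0.017   0.1548]
 [ 0.4645 -0.0172  0.1553]
 [ 0.4646 -0.0172  0.1556]]
at [ 0.4645 -0.0172  0.1555] yaw 54.83 q6 -1.21 F [-0.5 -0.8 -0.9] open 0.421 
-> trans [0.0034 0.0023 0.0407] twist [ 0.0006  0.0016 -0.0029]
```

Request:
{"method": "arm_command", "body": {
  "steps": [
    {"translation":[0.0034,0.0023,0.025],"twist":[0,0,0],"fingers":-0.5},
    {"translation":[0.0034,0.0023,0.045],"twist":[0,0,0],"fingers":-0.5},
    {"translation":[0.0034,0.0023,0.045],"twist":[0,0,0],"fingers":-0.5},
    {"translation":[0.0034,0.0023,0.045],"twist":[0,0,0],"fingers":-0.5},
    {"translation":[0.0034,0.0023,0.045],"twist":[0,0,0],"fingers":-0.5}
  ]
}}

```text
time: 22.55
eef_pos: [0.4632, -0.0137, 0.1214]
tcp_rot: [0.302, 0.953, 0.0, 0.001]
contact_force: [-0.0, 0.2, -0.3]
opening: 0.421
finger_force: 41.0
```

Run:
```python
from h import *
E=[]; ims=[]
for c in ("side","scene"):
    E.append(get_state()["eef_pos"]); p=read_camera(c)
    y,x=[int(v) for v in proj(p,[.463,-.014,.09])]
    ims.append(cv2.resize(p["pixels"][y-55:y+45,x-65:x+65,::-1],None,fx=3.05,fy=4*.76,interpolation=cv2.INTER_CUBIC))
cv2.imwrite("pics/c10.png",np.hstack(ims)); print(ims[0].shape)
print(np.round(E,4)); plan([.4635,-.0143,.09],55)
```

```text
(304, 396, 3)
[[ 0.4632 -0.0137  0.1214]
 [ 0.4632 -0.0136  0.1214]]
at [ 0.4631 -0.0136  0.1213] yaw 54.9 q6 -1.21 F [-0.5 -0.6  0.6] open 0.422 
-> trans [-0.001  -0.0005  0.0418] twist [ 0.0004  0.0011 -0.0016]
```

View pics/c10.png

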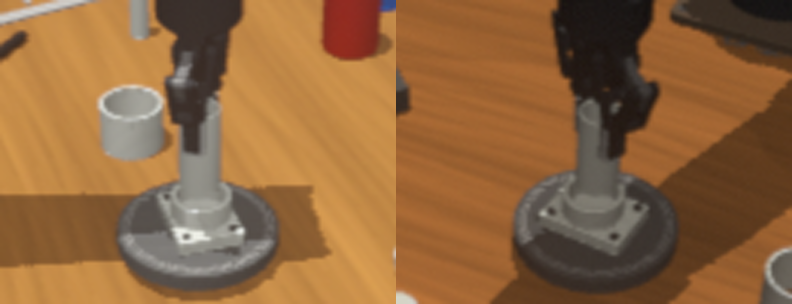

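Both views show the tube directly over the collar bore: side has the tube at crop column 200 against the collar at 202, and scene has 598 against 597. I'll lower it slowly.

Request:
{"method": "arm_command", "body": {
  "steps": [
    {"translation":[-0.002,0,0.006],"twist":[0,0,0],"fingers":-0.5},
    {"translation":[-0.002,0,0.012],"twist":[0,0,0],"fingers":-0.5},
    {"translation":[-0.002,0,0.018],"twist":[0,0,0],"fingers":-0.5},
    {"translation":[-0.002,0,0.022],"twist":[0,0,0],"fingers":-0.5},
    {"translation":[-0.002,0,0.022],"twist":[0,0,0],"fingers":-0.5}
  ]
}}

```text
time: 23.28
eef_pos: [0.4636, -0.0142, 0.1038]
tcp_rot: [0.302, 0.953, -0.0, -0.0]
contact_force: [0.0, -0.3, -1.3]
opening: 0.42
finger_force: 41.0
```

Base is now about 6 mm below the collar's rim with no contact force. Continuing.

Request:
{"method": "arm_command", "body": {
  "steps": [
    {"translation":[0,0,0.006],"twist":[0,0,0],"fingers":-0.5},
    {"translation":[0,0,0.012],"twist":[0,0,0],"fingers":-0.5},
    {"translation":[0,0,0.017],"twist":[0,0,0],"fingers":-0.5},
    {"translation":[0,0,0.017],"twist":[0,0,0],"fingers":-0.5}
  ]
}}

```text
time: 23.78
eef_pos: [0.4635, -0.0142, 0.091]
tcp_rot: [0.302, 0.953, -0.0, -0.0]
contact_force: [-0.2, -0.3, -0.3]
opening: 0.423
finger_force: 41.0
```

Request:
{"method": "arm_command", "body": {
  "steps": [
    {"translation":[0,0,0.003],"twist":[0,0,0],"fingers":-0.5},
    {"translation":[0,0,0.003],"twist":[0,0,0],"fingers":-0.5},
    {"translation":[0,0,0.003],"twist":[0,0,0],"fingers":-0.5}
  ]
}}

```text
time: 24.15
eef_pos: [0.4639, -0.0143, 0.0893]
tcp_rot: [0.302, 0.953, -0.0, 0.0]
contact_force: [0.8, 0.6, -0.4]
opening: 0.421
finger_force: 41.0
```

Request:
{"method": "arm_command", "body": {
  "steps": [
    {"translation":[0,0,0.002],"twist":[0,0,0],"fingers":-0.5},
    {"translation":[0,0,0.002],"twist":[0,0,0],"fingers":-0.5},
    {"translation":[0,0,0.002],"twist":[0,0,0],"fingers":-0.5}
  ]
}}

```text
time: 24.52
eef_pos: [0.4642, -0.0144, 0.0888]
tcp_rot: [0.301, 0.953, -0.0, 0.0]
contact_force: [-1.6, 0.4, 4.9]
opening: 0.421
finger_force: 41.4
```

Request:
{"method": "arm_command", "body": {
  "steps": [
    {"translation":[0,0,0.002],"twist":[0,0,0],"fingers":-0.5},
    {"translation":[0,0,0.002],"twist":[0,0,0],"fingers":-0.5},
    {"translation":[0,0,0.002],"twist":[0,0,0],"fingers":-0.5}
  ]
}}

```text
time: 24.9
eef_pos: [0.4645, -0.0145, 0.0887]
tcp_rot: [0.301, 0.954, -0.0, -0.0]
contact_force: [-6.1, 0.8, 13.8]
opening: 0.42
finger_force: 42.4
```

Seated. Releasing.

Request:
{"method": "arm_command", "body": {
  "steps": [
    {"translation":[0,0,-0.003],"twist":[0,0,0],"fingers":-0.2},
    {"translation":[0,0,-0.003],"twist":[0,0,0],"fingers":0.3},
    {"translation":[0,0,-0.003],"twist":[0,0,0],"fingers":1},
    {"translation":[0,0,-0.003],"twist":[0,0,0],"fingers":1},
    {"translation":[0,0,-0.003],"twist":[0,0,0],"fingers":1}
  ]
}}

```text
time: 25.52
eef_pos: [0.4638, -0.0143, 0.0883]
tcp_rot: [0.302, 0.953, -0.0, -0.0]
contact_force: [-0.3, -0.2, -0.7]
opening: 1.002
finger_force: 0.0
```

Request:
{"method": "arm_command", "body": {
  "steps": [
    {"translation":[0,0,-0.05],"twist":[0,0,0.15],"fingers":1},
    {"translation":[0,0,-0.11],"twist":[0,0,0.32],"fingers":1},
    {"translation":[0,0,-0.16],"twist":[0,0,0.49],"fingers":1},
    {"translation":[0,0,-0.2],"twist":[0,0,0.66],"fingers":1},
    {"translation":[0,0,-0.2],"twist":[0,0,0.83],"fingers":1}
  ]
}}

```text
time: 26.15
eef_pos: [0.4655, -0.0147, 0.242]
tcp_rot: [0.677, 0.736, 0.002, 0.003]
contact_force: [-0.2, 0.3, -0.9]
opening: 1.001
finger_force: 0.0
```

```bash
python3 -c "
from h import *
plan([.635,-.10,.2],0)"
```

```text
at [ 0.4655 -0.0147  0.242 ] yaw 4.77 q6 -0.33 F [-0.2  0.3 -0.9] open 1.001 
-> trans [-0.132   0.2154  0.0576] twist [0.0061 0.0018 0.0795]
```

Run:
```python
from h import *
for i in range(3):
    st=get_state();p=read_camera("wrist"); rc=proj(p,[.464,-.0145,.125],st)
    try: print(np.round(rc),[circ(blob(p,st,rc,.125,thr=t)) for t in(150,)],[np.round(onz(p,r["point"],.125,st),4) for r in recognise(p,"tube")[:1]],st["eef_pos"])
    except Exception as e: print(e)
save(p,"w11.png")
```

```text
[186. 253.] [(array([ 0.4552111 , -0.00280913]), np.float64(0.039339976840965664), np.float64(0.005336232145026798), 414)] [array([ 0.4605, -0.0075,  0.125 ])] [ 0.46552676 -0.01471481  0.24195148]
[188. 255.] [(array([ 0.45506376, -0.00251818]), np.float64(0.039263152787349445), np.float64(0.0054286917217448855), 421)] [array([ 0.4625, -0.0095,  0.125 ])] [ 0.46408288 -0.01436619  0.23907374]
[188. 256.] [(array([ 0.45473594, -0.0024713 ]), np.float64(0.03921434344988901), np.float64(0.0053365677060836425), 421)] [array([ 0.464 , -0.0102,  0.125 ])] [ 0.46352931 -0.01423177  0.23788343]
```

Request:
{"method": "arm_command", "body": {
  "steps": [
    {"translation":[-0.04,0.07,0.0],"twist":[0,0,0.08],"fingers":1},
    {"translation":[-0.08,0.13,0.0],"twist":[0,0,0.08],"fingers":1},
    {"translation":[-0.13,0.2,0.02],"twist":[0,0,0.08],"fingers":1},
    {"translation":[-0.132,0.215,0.058],"twist":[0,0,0.08],"fingers":1},
    {"translation":[-0.132,0.215,0.058],"twist":[0,0,0.08],"fingers":1}
  ]
}}

```text
time: 27.08
eef_pos: [0.6318, -0.0985, 0.1903]
tcp_rot: [0.705, 0.709, -0.002, -0.004]
contact_force: [-0.9, 1.4, 0.5]
opening: 0.998
finger_force: 0.0
```

Run:
```python
from h import *
for i in range(3):
    st=get_state();p=read_camera("wrist")
    for r in recognise(p,"cap")[:1]: print(r,circ(blob(p,st,r["point"],.026,thr=170)),st["eef_pos"])
save(p,"w12.png")
plan([.635,-.122,.005],0)
```

```text
{'point': [192.3, 259.8], 'conf': 0.65} (array([ 0.63554255, -0.12035203]), np.float64(0.020960077668111293), np.float64(0.0003504958646985742), 103) [ 0.63180195 -0.09846753  0.19029404]
{'point': [189.6, 260.2], 'conf': 0.83} (array([ 0.63554061, -0.12048292]), np.float64(0.02108799202178785), np.float64(0.0003253677152770606), 101) [ 0.63265674 -0.09827271  0.19439377]
{'point': [190.7, 259.3], 'conf': 0.64} (array([ 0.63551053, -0.12031176]), np.float64(0.021040946620742573), np.float64(0.00029355388426563115), 98) [ 0.63328508 -0.09829012  0.1964766 ]
at [ 0.6334 -0.0984  0.1969] yaw 0.34 q6 -0.32 F [ 0.2 -0.1  0.8] open 1.005 
-> trans [-0.0313  0.0012  0.2559] twist [0.0025 0.0008 0.0056]
```

```bash
python3 -c "
from h import *
plan([.6355,-.1204,.004],0)"
```

```text
at [ 0.6334 -0.0984  0.1969] yaw 0.34 q6 -0.32 F [ 0.2 -0.1  0.8] open 1.005 
-> trans [-0.0292  0.0019  0.2572] twist [0.0025 0.0008 0.0056]
```

Request:
{"method": "arm_command", "body": {
  "steps": [
    {"translation":[-0.029,0.002,0.07],"twist":[0,0,0.005],"fingers":1},
    {"translation":[-0.029,0.002,0.15],"twist":[0,0,0.005],"fingers":1},
    {"translation":[-0.029,0.002,0.21],"twist":[0,0,0.005],"fingers":1},
    {"translation":[-0.029,0.002,0.245],"twist":[0,0,0.005],"fingers":1},
    {"translation":[-0.029,0.002,0.256],"twist":[0,0,0.005],"fingers":1}
  ]
}}

```text
time: 28.0
eef_pos: [0.6338, -0.1198, 0.0019]
tcp_rot: [0.707, 0.707, -0.0, -0.001]
contact_force: [-0.4, 0.0, -0.5]
opening: 1.0
finger_force: 0.0
```

Request:
{"method": "arm_command", "body": {
  "steps": [
    {"translation":[0,0,0],"twist":[0,0,0],"fingers":0.6},
    {"translation":[0,0,0],"twist":[0,0,0],"fingers":0.6}
  ]
}}

```text
time: 28.25
eef_pos: [0.6364, -0.1208, 0.0053]
tcp_rot: [0.707, 0.707, 0.001, 0.002]
contact_force: [0.2, -0.2, 0.7]
opening: 0.803
finger_force: 0.0
```

```bash
python3 -c "
from h import *
plan([.6355,-.1204,.004],0)"
```

```text
at [ 0.6364 -0.1208  0.0053] yaw 0.01 q6 -0.34 F [ 0.2 -0.2  0.7] open 0.803 
-> trans [ 0.0005 -0.0012  0.0017] twist [0.0035 0.0012 0.0002]
```

Request:
{"method": "arm_command", "body": {
  "steps": [
    {"translation":[0,0,0],"twist":[0,0,0],"fingers":-0.4},
    {"translation":[0,0,0],"twist":[0,0,0],"fingers":-0.4},
    {"translation":[0,0,0],"twist":[0,0,0],"fingers":-0.4},
    {"translation":[0,0,0],"twist":[0,0,0],"fingers":-0.4}
  ],
  "grip_force": 35
}}

```text
time: 28.75
eef_pos: [0.6358, -0.1206, 0.0046]
tcp_rot: [0.707, 0.707, 0.0, 0.001]
contact_force: [-2.1, 1.0, 6.8]
opening: 0.492
finger_force: 35.2
```

Request:
{"method": "arm_command", "body": {
  "steps": [
    {"translation":[0,0,-0.02],"twist":[0,0,0],"fingers":-0.4},
    {"translation":[0,0,-0.07],"twist":[0,0,0],"fingers":-0.4},
    {"translation":[0,0,-0.13],"twist":[0,0,0],"fingers":-0.4},
    {"translation":[0,0,-0.2],"twist":[0,0,0],"fingers":-0.4},
    {"translation":[0,0,-0.23],"twist":[0,0,0],"fingers":-0.4}
  ]
}}

```text
time: 29.38
eef_pos: [0.6364, -0.1208, 0.1804]
tcp_rot: [0.707, 0.707, 0.001, 0.003]
contact_force: [0.5, 0.9, -1.1]
opening: 0.487
finger_force: 35.6
```

Request:
{"method": "arm_command", "body": {
  "steps": [
    {"translation":[0,0,0],"twist":[0,0,0],"fingers":-0.4},
    {"translation":[0,0,0],"twist":[0,0,0],"fingers":-0.4}
  ]
}}

```text
time: 29.62
eef_pos: [0.6338, -0.12, 0.1737]
tcp_rot: [0.707, 0.707, -0.001, -0.001]
contact_force: [-0.4, -0.8, -1.9]
opening: 0.487
finger_force: 35.6
```

Run:
```python
from h import *
for i in range(3):
    st=get_state();p=read_camera("wrist"); e=st["eef_pos"]; z=e[2]+.021
    rc=proj(p,[e[0],e[1],z],st)
    q=[r["point"] for r in recognise(p,"cap")[:1]]
    try: print(rc,q,[circ(blob(p,st,rc,z,thr=t)) for t in (130,160,190)],e)
    except Exception as x: print(x)
save(p,"w13.png")
plan([.464,-.10,.20],0)
```

```text
(np.float64(268.02535668908627), np.float64(254.73370111722133)) [[257.7, 254.6]] [(array([ 0.63460829, -0.11930676]), np.float64(0.02130118874057196), np.float64(0.00023166340296172208), 214), (array([ 0.6346802 , -0.11914887]), np.float64(0.0209970465497061), np.float64(0.00021502812223243687), 221), (array([ 0.63514932, -0.11690416]), np.float64(0.018988388937310533), np.float64(0.0011678940355049543), 212)] [ 0.63384273 -0.11999463  0.173719  ]
(np.float64(268.0048315636877), np.float64(254.6686626613207)) [[259.9, 255.5]] [(array([ 0.63436609, -0.11921546]), np.float64(0.02129392578043974), np.float64(0.0002371211326355719), 215), (array([ 0.63443834, -0.11906294]), np.float64(0.02097971449863853), np.float64(0.0002140974553584656), 220), (array([ 0.63513883, -0.11637161]), np.float64(0.018692840738347847), np.float64(0.0012825393917741703), 243)] [ 0.63357267 -0.11989378  0.17285731]
(np.float64(268.0162553780934), np.float64(254.70411974504276)) [[258.5, 257.7]] [(array([ 0.63469909, -0.11934835]), np.float64(0.021304871809351422), np.float64(0.00023254521128706704), 213), (array([ 0.63478548, -0.11918768]), np.float64(0.020988616184211162), np.float64(0.00021488255286845838), 219), (array([ 0.63524075, -0.11676003]), np.float64(0.018823980876144664), np.float64(0.0014604662163642268), 231)] [ 0.63393576 -0.12002999  0.17331544]
at [ 0.6344 -0.1202  0.1741] yaw -0.0 q6 -0.34 F [ 0.1  0.3 -0.7] open 0.487 
-> trans [ 0.0269 -0.2273 -0.0341] twist [-0.002  -0.0007 -0.    ]
```

Run:
```python
from h import *
g=cv2.imread("pics/w11.png",0)[150:230,215:300]; b=cv2.GaussianBlur(cv2.resize(g,None,fx=4,fy=4,interpolation=cv2.INTER_CUBIC),(0,0),1.5)
p=read_camera("wrist"); st=dict(eef_pos=np.array([.46353,-.01423,.2379]),tcp_rot=Ro.from_euler('z',4.8,degrees=True).as_quat())
st["tcp_rot"]=(Ro.from_euler('z',4.8,degrees=True)*Ro.from_quat([.7071,.7071,0,0])).as_quat()
for lo,hi in((16,21),(21,28)):
    c=cv2.HoughCircles(b,cv2.HOUGH_GRADIENT_ALT,1.5,8,param1=150,param2=.6,minRadius=lo*4,maxRadius=hi*4)
    if c is not None:
        for x,y,r in c[0][:,:3]: print(150+y/4,215+x/4,r/4,onz(p,(150+y/4,215+x/4),.125,st),onz(p,(150+y/4,215+x/4+r/4),.125,st)[0]-onz(p,(150+y/4,215+x/4),.125,st)[0])
```

```text
186.75 256.625 20.119179 [ 0.4644518  -0.01301717  0.125     ] 0.017907358669070894
186.75 256.625 17.335281 [ 0.4644518  -0.01301717  0.125     ] 0.015423282790405002
170.25 255.875 17.680168 [0.46252361 0.00196779 0.125     ] 0.015490170047571417
173.625 255.5 25.718508 [ 0.46244968 -0.001102    0.125     ] 0.022624654904527808
190.875 254.0 24.218714 [ 0.46243351 -0.01704669  0.125     ] 0.021647433024424123
181.125 254.375 26.063122 [ 0.46202536 -0.00800761  0.125     ] 0.023081180760882503
193.125 259.25 26.14878 [ 0.46730181 -0.01875609  0.125     ] 0.02347306873791971
```

Request:
{"method": "arm_command", "body": {
  "steps": [
    {"translation":[0.01,-0.07,-0.034],"twist":[0,0,0],"fingers":-0.4},
    {"translation":[0.02,-0.15,-0.034],"twist":[0,0,0],"fingers":-0.4},
    {"translation":[0.027,-0.2,-0.034],"twist":[0,0,0],"fingers":-0.4},
    {"translation":[0.027,-0.227,-0.034],"twist":[0,0,0],"fingers":-0.4},
    {"translation":[0.027,-0.227,-0.034],"twist":[0,0,0],"fingers":-0.4}
  ]
}}

```text
time: 30.6
eef_pos: [0.4638, -0.1, 0.201]
tcp_rot: [0.707, 0.707, 0.0, 0.0]
contact_force: [0.8, -0.6, -0.4]
opening: 0.49
finger_force: 35.7
```

Request:
{"method": "arm_command", "body": {
  "steps": [
    {"translation":[0,0,0],"twist":[0,0,0],"fingers":-0.4},
    {"translation":[0,0,0],"twist":[0,0,0],"fingers":-0.4},
    {"translation":[0,0,0],"twist":[0,0,0],"fingers":-0.4}
  ]
}}

```text
time: 30.98
eef_pos: [0.4651, -0.1001, 0.2009]
tcp_rot: [0.707, 0.707, -0.0, -0.0]
contact_force: [-0.1, -0.1, -0.5]
opening: 0.493
finger_force: 35.7
```

Run:
```python
from h import *
for i in range(2):
    st=get_state();p=read_camera("wrist")
    r0,c0=[int(v) for v in proj(p,[.464,-.0144,.125],st)]
    r1=max(r0-40,0); g=cv2.cvtColor(p["pixels"],cv2.COLOR_RGB2GRAY)[r1:r0+40,c0-40:c0+40]; b=cv2.GaussianBlur(cv2.resize(g,None,fx=4,fy=4,interpolation=cv2.INTER_CUBIC),(0,0),1.5)
    c=cv2.HoughCircles(b,cv2.HOUGH_GRADIENT_ALT,1.5,8,param1=150,param2=.6,minRadius=60,maxRadius=140)
    print(r0,c0,st["eef_pos"])
    if c is not None:
        for x,y,r in c[0][:,:3]:
            u=onz(p,(r1+y/4,c0-40+x/4),.125,st); print(u,r/4,onz(p,(r1+y/4,c0-40+x/4+r/4),.125,st)[0]-u[0])
plan([.464,-.0144,.18],0)
```

```text
88 253 [ 0.46514436 -0.10014779  0.20085971]
[ 0.46567478 -0.01630629  0.125     ] 24.275038 0.017490410164062553
[ 0.46567478 -0.01630629  0.125     ] 27.669538 0.019948773684038523
[ 0.46567478 -0.01630629  0.125     ] 32.080124 0.023150557828093055
[ 0.46567478 -0.01630629  0.125     ] 16.00613 0.011518895707057442
88 253 [ 0.46501963 -0.10012122  0.2007974 ]
[ 0.46446261 -0.01737563  0.125     ] 24.857775 0.017907204929167198
[ 0.46446261 -0.01737563  0.125     ] 30.094423 0.021700061290374995
[ 0.46446261 -0.01737563  0.125     ] 16.723085 0.012034184740990883
at [ 0.4649 -0.1001  0.2008] yaw 0.01 q6 -0.43 F [-0.2  0.6  0.2] open 0.49 
-> trans [ 0.1143 -0.0012  0.0277] twist [-0.0004 -0.0002  0.0001]
```

Request:
{"method": "arm_command", "body": {
  "steps": [
    {"translation":[0.05,0,0],"twist":[0,0,0],"fingers":-0.4},
    {"translation":[0.1,-0.001,0],"twist":[0,0,0],"fingers":-0.4},
    {"translation":[0.1145,-0.001,0.02],"twist":[0,0,0],"fingers":-0.4},
    {"translation":[0.1145,-0.001,0.04],"twist":[0,0,0],"fingers":-0.4},
    {"translation":[0.1145,-0.001,0.06],"twist":[0,0,0],"fingers":-0.4}
  ]
}}

```text
time: 31.7
eef_pos: [0.4635, -0.0149, 0.1543]
tcp_rot: [0.707, 0.707, -0.001, -0.0]
contact_force: [0.0, -0.2, -0.3]
opening: 0.487
finger_force: 35.7
```

Request:
{"method": "arm_command", "body": {
  "steps": [
    {"translation":[0,0,0.015],"twist":[0,0,0],"fingers":-0.4},
    {"translation":[0,0,0.015],"twist":[0,0,0],"fingers":-0.4},
    {"translation":[0,0,0.015],"twist":[0,0,0],"fingers":-0.4},
    {"translation":[0,0,0.015],"twist":[0,0,0],"fingers":-0.4}
  ]
}}

```text
time: 32.2
eef_pos: [0.4644, -0.0145, 0.1454]
tcp_rot: [0.707, 0.707, 0.0, 0.001]
contact_force: [-0.5, 0.9, 0.1]
opening: 0.494
finger_force: 35.7
```

```bash
python3 -c "
from h import *
plan([.464,-.0142,.1156],0); read_camera('side'); plan([.464,-.0142,.1156],0)"
```

```text
at [ 0.4644 -0.0145  0.1454] yaw -0.01 q6 -0.25 F [-0.5  0.9  0.1] open 0.494 
-> trans [ 0.0004 -0.0006  0.0398] twist [ 0.0014  0.0004 -0.0002]
at [ 0.4644 -0.0144  0.1454] yaw -0.0 q6 -0.25 F [ 0.   0.1 -0.1] open 0.491 
-> trans [ 0.0003 -0.0005  0.0397] twist [ 0.0013  0.0004 -0.0001]
```

Request:
{"method": "arm_command", "body": {
  "steps": [
    {"translation":[0,0,0.008],"twist":[0,0,0],"fingers":-0.4},
    {"translation":[0,0,0.016],"twist":[0,0,0],"fingers":-0.4},
    {"translation":[0,0,0.022],"twist":[0,0,0],"fingers":-0.4},
    {"translation":[0,0,0.026],"twist":[0,0,0],"fingers":-0.4},
    {"translation":[0,0,0.026],"twist":[0,0,0],"fingers":-0.4}
  ]
}}

```text
time: 32.88
eef_pos: [0.4637, -0.0142, 0.1248]
tcp_rot: [0.707, 0.707, -0.0, -0.0]
contact_force: [-0.3, 0.3, 0.0]
opening: 0.487
finger_force: 35.7
```

Request:
{"method": "arm_command", "body": {
  "steps": [
    {"translation":[0,0,0.004],"twist":[0,0,0],"fingers":-0.4},
    {"translation":[0,0,0.008],"twist":[0,0,0],"fingers":-0.4},
    {"translation":[0,0,0.011],"twist":[0,0,0],"fingers":-0.4},
    {"translation":[0,0,0.011],"twist":[0,0,0],"fingers":-0.4}
  ]
}}

```text
time: 33.38
eef_pos: [0.4637, -0.0142, 0.1167]
tcp_rot: [0.707, 0.707, -0.0, -0.0]
contact_force: [0.3, 1.2, -0.9]
opening: 0.489
finger_force: 35.7
```

The plug is in the bore without any force. Lowering it until the flange touches the rim.

Request:
{"method": "arm_command", "body": {
  "steps": [
    {"translation":[0,0,0.002],"twist":[0,0,0],"fingers":-0.4},
    {"translation":[0,0,0.002],"twist":[0,0,0],"fingers":-0.4},
    {"translation":[0,0,0.002],"twist":[0,0,0],"fingers":-0.4}
  ]
}}

```text
time: 33.75
eef_pos: [0.4642, -0.0143, 0.1157]
tcp_rot: [0.707, 0.707, 0.0, 0.0]
contact_force: [0.5, -0.4, 0.6]
opening: 0.488
finger_force: 35.8
```

Request:
{"method": "arm_command", "body": {
  "steps": [
    {"translation":[0,0,0.002],"twist":[0,0,0],"fingers":-0.4},
    {"translation":[0,0,0.002],"twist":[0,0,0],"fingers":-0.4},
    {"translation":[0,0,0.002],"twist":[0,0,0],"fingers":-0.4}
  ]
}}

```text
time: 34.12
eef_pos: [0.4649, -0.0144, 0.1155]
tcp_rot: [0.707, 0.707, 0.0, 0.001]
contact_force: [-0.4, -1.5, 6.4]
opening: 0.488
finger_force: 36.3
```

Contact at 0.1155 m, where the flange should seat. Relax, release and retreat.

Request:
{"method": "arm_command", "body": {
  "steps": [
    {"translation":[0,0,-0.001],"twist":[0,0,0],"fingers":-0.2},
    {"translation":[0,0,-0.001],"twist":[0,0,0],"fingers":0.2},
    {"translation":[0,0,-0.001],"twist":[0,0,0],"fingers":1},
    {"translation":[0,0,-0.001],"twist":[0,0,0],"fingers":1},
    {"translation":[0,0,-0.001],"twist":[0,0,0],"fingers":1}
  ]
}}

```text
time: 34.75
eef_pos: [0.4637, -0.0142, 0.1145]
tcp_rot: [0.707, 0.707, -0.0, -0.0]
contact_force: [-0.8, -0.7, -0.0]
opening: 0.998
finger_force: 0.0
```

Request:
{"method": "arm_command", "body": {
  "steps": [
    {"translation":[0,0,-0.03],"twist":[0,0,0],"fingers":1},
    {"translation":[0,0,-0.09],"twist":[0,0,0],"fingers":1},
    {"translation":[0,0,-0.15],"twist":[0,0,0],"fingers":1},
    {"translation":[0,0,-0.18],"twist":[0,0,0],"fingers":1},
    {"translation":[0,0,-0.18],"twist":[0,0,0],"fingers":1}
  ]
}}

```text
time: 35.38
eef_pos: [0.465, -0.0145, 0.2519]
tcp_rot: [0.707, 0.707, 0.001, 0.002]
contact_force: [-0.3, 0.8, -0.1]
opening: 0.997
finger_force: 0.0
```

Request:
{"method": "arm_command", "body": {
  "steps": [
    {"translation":[0,0,0],"twist":[0,0,0],"fingers":1},
    {"translation":[0,0,0],"twist":[0,0,0],"fingers":1},
    {"translation":[0,0,0],"twist":[0,0,0],"fingers":1}
  ]
}}

```text
time: 35.75
eef_pos: [0.4634, -0.0141, 0.2484]
tcp_rot: [0.707, 0.707, -0.001, -0.001]
contact_force: [-0.4, -0.2, 1.2]
opening: 1.001
finger_force: 0.0
```

Run:
```python
from h import *
for i in range(2):
    st=get_state();p=read_camera("wrist"); print(st["eef_pos"],st["contact_force"])
    q=[r["point"] for r in recognise(p,"cap")[:1]]; print(q)
    r0,c0=[int(v) for v in proj(p,[.464,-.0144,.137],st)]
    g=cv2.cvtColor(p["pixels"],cv2.COLOR_RGB2GRAY)[r0-50:r0+50,c0-50:c0+50]; b=cv2.GaussianBlur(cv2.resize(g,None,fx=4,fy=4,interpolation=cv2.INTER_CUBIC),(0,0),1.5)
    c=cv2.HoughCircles(b,cv2.HOUGH_GRADIENT_ALT,1.5,8,param1=150,param2=.6,minRadius=60,maxRadius=160)
    if c is not None:
        for x,y,r in c[0][:5,:3]:
            u=onz(p,(r0-50+y/4,c0-50+x/4),.137,st); print(np.round(u,4),r/4,onz(p,(r0-50+y/4,c0-50+x/4+r/4),.137,st)[0]-u[0])
for c in ("side","scene"):
    p=read_camera(c); print(c,[np.round(v) for v in (proj(p,[.464,-.0144,.131]),)],recognise(p,"cap")[:2],recognise(p,"tube")[:5])
    save(p,c+"9.png")
    # vertical gap check: brightness profile down the post
    r,cc=proj(p,[.464,-.0144,.137]); print(p["pixels"][int(r)-6:int(r)+50,int(cc)].mean(1).astype(int))
```

```text
[ 0.46336837 -0.01409619  0.24841906] [-0.38073899 -0.16312026  1.19212576]
[[187.0, 258.0]]
[ 0.4559 -0.0056  0.137 ] 36.872486 0.032527164377783246
[ 0.4655 -0.0125  0.137 ] 34.19308 0.030464162601508193
[ 0.4688 -0.0128  0.137 ] 26.598206 0.02369548040145847
[ 0.4655 -0.0125  0.137 ] 29.068142 0.025864572510490236
[0.4644 0.0015 0.137 ] 23.8849 0.02092303343787777
[ 0.46362235 -0.01414963  0.2489719 ] [ 0.52799848  0.63340279 -0.73923331]
[[183.4, 256.7]]
[ 0.4562 -0.0045  0.137 ] 36.49745 0.032221893921725475
[ 0.4724 -0.0055  0.137 ] 36.30649 0.03232502932520409
[ 0.4661 -0.0065  0.137 ] 33.227676 0.029477117053366364
[ 0.4724 -0.0055  0.137 ] 30.858858 0.02742174166433442
[ 0.4635 -0.0117  0.137 ] 27.126091 0.02413468155739118
side [array([182., 224.])] [{'point': [183.0, 222.3], 'conf': 0.63}, {'point': [220.2, 221.2], 'conf': 0.57}] [{'point': [313.4, 330.9], 'conf': 0.89}, {'point': [222.7, 224.7], 'conf': 0.75}, {'point': [274.3, 331.2], 'conf': 0.68}, {'point': [305.9, 275.9], 'conf': 0.61}, {'point': [196.5, 221.1], 'conf': 0.55}]
[133 133 131 159 161 161 161 160 160 161 160 160 143 140 140 144 145 144
 144 144 144 144 144 144 146 147 147 147 152 153 153 153 155 176 223 170
 153 151 153 154 173 226 231 228 170 146 142 140 118 119 120 122 127 154
 148 124]
scene [array([157., 274.])] [{'point': [173.1, 273.9], 'conf': 0.49}, {'point': [157.7, 272.9], 'conf': 0.47}] [{'point': [173.2, 134.8], 'conf': 0.86}, {'point': [174.0, 274.4], 'conf': 0.64}, {'point': [153.9, 124.6], 'conf': 0.54}, {'point': [140.3, 162.7], 'conf': 0.54}]
[105 105 111 123 120 119 118 119 120 120 120 121 120 114  98  96  95  94
  95  94  94  93  94  94  93  94  94  94  94  93  94  93  93 101 119  98
  95  95  94  95 105 120 119  98  93  92  86  58  53  51  53  51  51  55
  65  64]
```

```bash
python3 -c "
from h import *
print(get_state()['time'],sign_off())"
```

```text
the job is handed in; nothing more can be done
36.25 None
```

I built the post foot on the turntable in the order asked (plate, collar, tube, cap) and handed it in at 36 s. The cap's seating rests on contact force and the final camera detections, as my picture allowance was used up. The offcuts and look-alikes were left alone.

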